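# Fit the spring channel nut of a third hold-down

## Robot

A 6-joint arm with a two-finger parallel gripper is mounted at the origin on the work surface. World frame = base frame: x ahead of the robot, y to its left, z up, the work surface at z = 0. Lengths are in mm, angles in rad, forces in N, time in s.
With the tool pointing down it reaches from about 400 to 925 mm from the base axis. Payload 12.5 kg.
Tool frame: the origin (TCP) lies midway between the tips of the shut fingers; the grasp point (between the pads) lies 19 mm behind it; z points along the fingers, y is the direction in which the jaws open and shut (so a half turn about z gives the same grasp; the last joint's range is limited). The gripper opens to 95 mm and grips with 3 to 60 N. Pads are 20 mm wide; open, the fingers measure 119 mm over their backs; the gripper's body (75 mm by 180 mm) begins 59 mm behind the grasp point.
Start: joints at [1.157, 0.491, 1.559, -0, 1.092, -0.106], TCP at [189.336, 595.652, 191.361] pointing down, gripper open.
Joint ranges: [-3.1, 3.1], [-0.84, 2.19], [0.05, 2.79], [-1.13, 4.28], [0.06, 2.93], [-2.69, 2.69]. Speed limits (rad/s): [2.22, 2.22, 2.79, 3.14, 3.14, 3.14].

## Interface

Orientations are given as [roll, pitch, yaw] about the fixed x, y, z axes, in that order (R = Rz(yaw) Ry(pitch) Rx(roll)).
In Python, from cell import env, eyes, job_done, boxes_of, regions_of gives the robot as it stands.
- The arm moves only by the tool send_rows, never from a script. Its argument "plan" is text: rows parted by semicolons, each of 5 numbers parted by spaces: the shift along the tool's x, y, z in mm, then the turn about the tool's z in rad, then the finger opening in mm, from 0 to 95.1. In form: x y z roll gripper; .... A call has 1 to 8 rows; each row shifts and turns the pose as measured when the row begins, along the tool's axes as they then stand; what a row does not reach is not made up. A row lasts 1/10 s, in which the tool goes at most 50 mm and 8.59 degrees, less where a joint would pass 70% of its speed; a pose out of reach is approached as far as the arm can. A call with a gripper value outside its range is refused whole. The fingers move at their own pace and stop on an object; the grip force is fixed at half the most. Time passes only in rows, so rows that do not move let the fingers close. It gives the time, the measured TCP pose, the force and the opening at its end, in the units of the state.
- env.state(): the state, without advancing time (a new reading comes with each control period).
- eyes.read_camera(name): name is "side" or "top"; returns a dict with "image" (384x512x3 uint8, red, green, blue), "vertical_fov" (degrees; the focal length in pixels is half the picture's height over the tangent of half this angle, whatever the lens; pixels are square), "cx", "cy" (the principal point, pixels), "extrinsics" (4x4, takes a point from camera to world coordinates). Camera axes: x right, y up, looking along -z (the intrinsics and any distortion apply to the point x, -y, -z); pixel columns grow to the right and rows downward; lengths in mm; the calibration is good to about 2 mm. A picture is of the moment at which its call begins. There is no depth.
- job_done(): hands the job in, once; it reports no verdict.
Trained networks look in a picture, given as the dict that the camera call returned (one of the last four; its "shot" number tells which), for a name from the list of things; names that differ only in an ending like _2 or _b are one class to them, and where a whole thing is asked for, a point or a joint stands for the part that bears it (a point fixed in the world has none). Each returns a list of dicts, best first, with "confidence" (0 to 1); they miss things now and then, are a little off and sometimes report something else, mostly with a low value. They report only what shows in the picture. A call takes as long as a camera call.
- boxes_of(target, picture): "bbox" ([left, top, width, height] in pixels, round what is visible of it).
- regions_of(target, picture): "pixels" (384x512 bool, what is visible of it) and "bbox" ([left, top, width, height] in pixels, round what is visible of it).
The state is a dict: "t": time; "joints": joint angles; "qvel": joint speeds; "tau": joint torques, N m; "eef_pos": TCP position; "tcp_rot": TCP orientation; "ft_force": force on the tool from outside, world axes, zero at the start; "moment": the same for the moment, N m; "opening": opening from 0.0 (shut) to 1.0 (fully open).
Only numpy, scipy, OpenCV 4.12 (cv2) and the standard library are available. Lean on these libraries where they do the work, as an engineer would, in place of code of your own. Each camera call takes 0.05 s, during which the arm holds its last target.

## Task

Fit the spring channel nut that stands in the wooden rack into the strut channel on the clamping jig, about midway between the two hold-downs already there, ready for a third one: feed it in lengthwise, push it down against its spring, give it a quarter turn clockwise (seen from above) and let the spring lift its grooves up onto the channel lips. Then prove the catch with a steady upward tug of at least 10 N for about half a second and let go, leaving the stud upright. Feel your way in: never push or pull on the channel harder than about 25 N, and leave the other hardware in the rack and the loose strap where they are.

Things in the scene. Friction and masses are not known exactly. Their poses are not given: they have to be found in the camera images.
- nut: Spring channel nut, 0.13 kg: steel plate 34.5 mm long (its x), 20 wide (its y), 8 thick, an upright 10 mm stud on top, a coil spring below. Origin: centre of the plate's top; z up the stud. Two grooves 3 mm deep along y in the top, 9.6 to 15.1 mm from centre on the +x and -x sides. Starts on the rack over one of its holes. Corners (+x,-y), (-x,+y) are rounded: turns clockwise only, stops a few degrees past 90.
- nut_grip (a point): Where to grip the nut: centre of the hexagon locked on its stud, 39.5 mm above the nut's origin. Hexagon 17 mm across flats, 30 mm high, flats facing the nut's +-y and every 60 degrees from there. Directly under it a washer 26 mm across, 2.5 mm thick (underside 22 mm above the nut's origin); the bare stud ends 5.5 mm above the hexagon.
- spring_end (a point): Underside of the disc, 16 mm across, that ends the coil spring: 43 mm below the nut's origin when free. The spring takes 2 N to start and 0.5 N per mm more, about 6 N with the nut caught and 8 to 9 N with it under the lips; after 15 mm of travel it is solid and hard.
- jig: Fixed plywood base, 225 x 340 x 12 mm, with a plain metal strut channel 300 mm long along y, slot up. Origin: bench level, below the channel's nominal centre. Channel 41.3 mm wide, top z = 53.3 mm, inner floor 14.5, inside width 36.3, slot 22.2 (plate has 1.1 a side). It was screwed down by eye in slotted holes, on shims: tight, but up to 5 mm to either side (x) of this pose and 0 to 1.5 mm higher.
- lips (a point): Lower edge of the slot's turned-down lips, nominal (jig z = 46.3 mm; really 0 to 1.5 mm higher). The lips are 2.5 mm thick, rounded, centred 12.35 mm either side of the slot's middle. The nut turns only while its origin is below the true edge, best 0.8 to 3 mm; 3.8 mm below it the spring is solid. Caught, the nut's origin is 3 mm above the edge and its x lies across the channel.
- midway (a point): Point on the slot's nominal centre line (true one up to 5 mm aside, along x), level with the channel's top, midway between the two fitted hold-downs, whose studs stand 100 mm to either side along y (axes parallel to the jig's). Each is a dark U strap 33 mm wide from a wooden heel block on the robot's side to the timber on the far side, 3.7 mm higher than the channel; their studs reach 50 mm above the channel.
- rack: Fixed wooden block 200 x 56 mm, 46 mm high, with three holes 22 mm wide and 65 mm apart along its x. Origin: centre of its underside. The nut, the plate stud and the knob screw stand in the holes in any order.
- platestud: Another stud in the rack, to be left: square plate 34 x 34 x 6 mm, a bare 10 mm stud to 58 mm above its origin with a low nut at the foot, no spring. Origin: centre of the plate's underside.
- knobscrew: Black lobed knob 44 mm across, 36 mm high, its screw hanging in the rack's hole, to be left. Origin: centre of its collar's underside, on the rack's top.
- strap: Loose dark steel U strap 135 x 33 x 8 mm lying on the bench between robot and jig, to be left. Origin: underside, 10 mm off its middle towards the open end; prongs point along -x.

How it is judged (in metres and radians):
On the way, in this order (a step that is already met when the one before it is completed fails the run):
1. the nut is under the lips, still lengthwise in the channel, spring pushed down (angle between the x axis of nut and the y axis of jig, either way round below 0.3 rad and z of nut in the frame of jig below 0.048 m and y of nut in the frame of midway between -0.02 and 0.02 m and x of nut in the frame of midway between -0.008 and 0.008 m), for 0.05 s.
2. the nut is turned across the channel under the lips (angle between the x axis of nut and the x axis of jig, either way round below 0.25 rad and z of nut in the frame of jig below 0.0482 m and y of nut in the frame of midway between -0.02 and 0.02 m and x of nut in the frame of midway between -0.008 and 0.008 m), for 0.05 s.
3. with its grooves up on the lips the nut is tugged upwards with at least 10 N (the spring alone makes 10 to 11 N of contact force on floor and lips together, the tug adds to that) (angle between the x axis of nut and the x axis of jig, either way round below 0.15 rad and z of nut in the frame of jig between 0.0484 and 0.0525 m and y of nut in the frame of midway between -0.02 and 0.02 m and x of nut in the frame of midway between -0.008 and 0.008 m and angle between nut's own z axis and vertical below 0.1 rad and contact force between nut and jig above 19 N), for 0.3 s.
At the end, for the whole second after the job is handed in: The nut is caught in the channel: across it within 0.15 rad, origin 48.4 to 52.5 mm above the jig's underside (grooves on the lips), within 20 mm of midway along the channel and 8 mm of the nominal centre line, stud upright within 0.1 rad, at rest and let go (angle between the x axis of nut and the x axis of jig, either way round below 0.15 rad and z of nut in the frame of jig between 0.0484 and 0.0525 m and y of nut in the frame of midway between -0.02 and 0.02 m and x of nut in the frame of midway between -0.008 and 0.008 m and angle between nut's own z axis and vertical below 0.1 rad and linear speed of nut below 0.01 m/s and contact force between the fingers and nut below 0.1 N); the robot touches nothing.
It fails at once if the nut loads the channel with more than 45 N in all (pushing or pulling by some 25 N or more, with the spring's own force) (contact force between nut and jig above 45 N).
It fails at once if the other hardware in the rack or the loose strap is moved by more than 20 mm (distance of any of platestud, knobscrew, strap from where it was at the start of the episode above 0.02 m).
It also fails if it takes over 69 s, if anything falls off the work surface, if the arm or the gripper's body presses on something with over 40 N, if the wrist force passes 120 N, or if a joint passes its speed limit or range.

## Working session

There is one attempt and no reset: what is moved stays moved. The work goes in short steps, Python scripts to look and compute and a tool call to move; the robot and the scene stay as the last step left them, time stands still between calls to the robot, and variables do not carry over. Pictures are saved under pics/ and viewed, and the job is handed in when it is done.

Besides the shell and the picture viewer there is one more tool, called after "Request:" by a JSON object that holds its "api" and its "payload", one argument or row to a line. send_rows: Moves the arm, as the interface text tells. Its arguments: {"type":"object","properties":{"plan":{"type":"string"}},"required":["plan"]}

```bash
mkdir -p pics; ls
cat > h.py <<'E'
import numpy as np, cv2
from cell import env, eyes, job_done, boxes_of, regions_of
def shot(name,fn):
    p=eyes.read_camera(name); cv2.imwrite('pics/'+fn,cv2.cvtColor(p['image'],cv2.COLOR_RGB2BGR)); return p
def K(p):
    f=192/np.tan(np.radians(p['vertical_fov'])/2); return f,p['cx'],p['cy']
def ray(p,u,v):
    f,cx,cy=K(p); E=np.array(p['extrinsics']); d=np.array([(u-cx)/f,-(v-cy)/f,-1]); return E[:3,3],E[:3,:3]@d
def onz(p,u,v,z):
    o,d=ray(p,u,v); return o+d*(z-o[2])/d[2]
def proj(p,X):
    f,cx,cy=K(p); E=np.array(p['extrinsics']); c=E[:3,:3].T@(np.array(X)-E[:3,3]); return np.array([cx+f*c[0]/-c[2],cy-f*c[1]/-c[2]])
E
python3 - <<'E'
from h import *
print(env.state())
for n in('top','side'):
    p=shot(n,n+'1.png'); print(n,p['vertical_fov'],p['cx'],p['cy'],p['extrinsics'],[k for k in p])
    for t in('nut','jig','rack','platestud','knobscrew','strap'):
        print(t,[(r['bbox'],round(r['confidence'],2)) for r in boxes_of(t,p)][:3])
E
```

```text
pics
{'t': 0.0, 'joints': array([ 1.15739140e+00,  4.91550162e-01,  1.55945702e+00, -1.61850052e-05,
        1.09169653e+00, -1.05588020e-01]), 'qvel': array([ 9.22022728e-04, -8.00064300e-05, -1.08032077e-03,  1.46219264e-03,
       -5.91946724e-04,  8.50503130e-04]), 'tau': array([-3.15462159e-03, -6.12637925e+01, -2.58177906e+01,  6.90663094e-02,
        4.82232857e-02, -9.61825572e-05]), 'eef_pos': array([189.22669289, 595.37954792, 190.76499558]), 'tcp_rot': array([-3.14048627e+00, -1.02822239e-04,  2.83378316e+00]), 'ft_force': array([ 0.21896328, -0.59085724,  0.02954321]), 'moment': array([0.03439454, 0.05550833, 0.00398811]), 'opening': 1.000202119436286}
top 48.68681153026942 256.5748277449196 183.84117481289388 [[-1.79099318e-02  9.91559743e-01 -1.28407596e-01  4.09194674e+02]
 [-9.99768764e-01 -1.62315818e-02  1.41051409e-02 -1.21709216e+02]
 [ 1.19018315e-02  1.28630526e-01  9.91621165e-01  8.66616069e+02]
 [ 0.00000000e+00  0.00000000e+00  0.00000000e+00  1.00000000e+00]] ['image', 'vertical_fov', 'cx', 'cy', 'extrinsics', 'shot']
nut [([355.7, 214.0, 24.1, 18.7], 0.6)]
[... 175 characters left out ...]
ew [([355.2, 143.4, 25.0, 22.3], 0.95)]
strap [([153.8, 218.0, 42.2, 65.0], 0.96)]
side 47.20854628413675 250.89943011778627 187.92122990300362 [[ 8.47755648e-01  3.39732877e-01 -4.07298336e-01  9.60193955e+01]
 [-5.30347895e-01  5.33655384e-01 -6.58743532e-01 -7.78433638e+02]
 [-6.43988486e-03  7.74463365e-01  6.32585982e-01  7.14197896e+02]
 [ 0.00000000e+00  0.00000000e+00  0.00000000e+00  1.00000000e+00]] ['image', 'vertical_fov', 'cx', 'cy', 'extrinsics', 'shot']
nut []
jig [([195.2, 139.2, 113.6, 75.7], 0.65)]
rack [([260.5, 240.1, 95.5, 71.4], 0.72)]
platestud [([299.0, 242.6, 17.5, 26.8], 0.91)]
knobscrew [([321.2, 230.0, 23.5, 30.3], 0.73)]
strap [([151.1, 187.3, 60.7, 18.6], 0.71)]
```

Run:
```python
import cv2,numpy as np
a=cv2.imread('pics/top1.png');b=cv2.imread('pics/side1.png')
cv2.imwrite('pics/topc.png',cv2.resize(a[60:290,60:390],None,fx=2.4,fy=2.4,interpolation=cv2.INTER_CUBIC))
cv2.imwrite('pics/sidec.png',cv2.resize(b[110:330,130:380],None,fx=2.7,fy=2.7,interpolation=cv2.INTER_CUBIC))
```

```text
(no output)
```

View pics/topc.png

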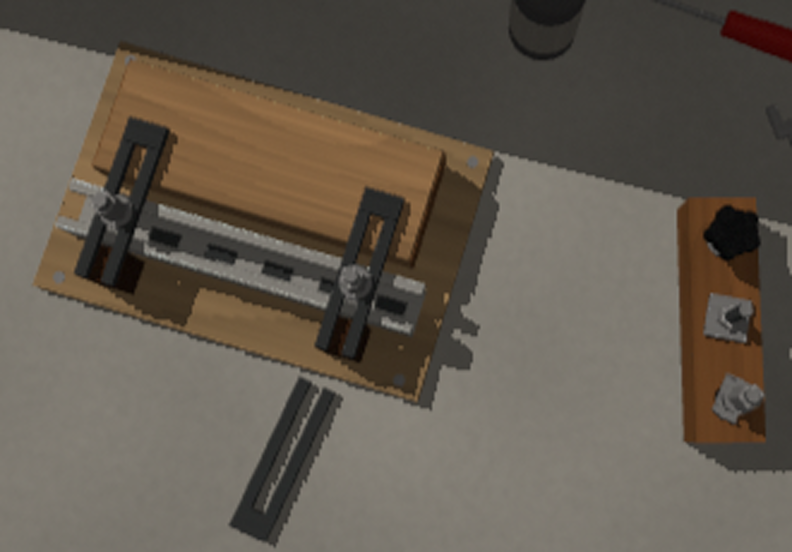

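View pics/sidec.png

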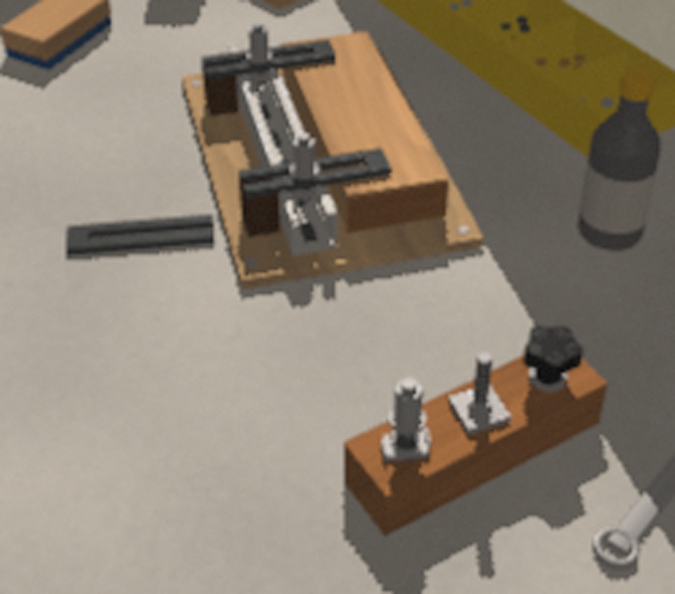

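View pics/side1.png

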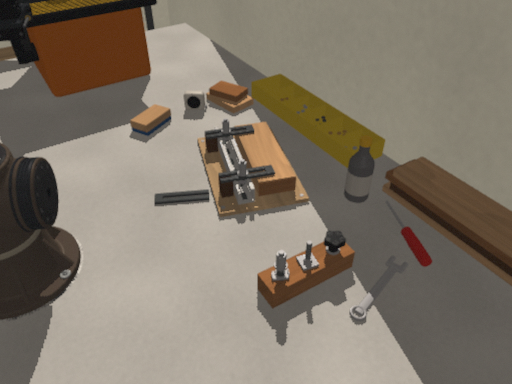

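Run:
```python
import cv2,numpy as np
a=cv2.imread('pics/top1.png');b=cv2.imread('pics/side1.png')
def crop(im,x,y,w,h,s,fn):
    c=cv2.resize(im[y:y+h,x:x+w],None,fx=s,fy=s,interpolation=cv2.INTER_LINEAR)
    for i in range(0,w,10):
        cv2.line(c,(i*s,0),(i*s,6),(0,255,255),1); cv2.putText(c,str(x+i),(i*s,18),0,.35,(0,255,255),1)
    for i in range(0,h,10):
        cv2.line(c,(0,i*s),(6,i*s),(0,255,255),1); cv2.putText(c,str(y+i),(8,i*s+4),0,.35,(0,255,255),1)
    cv2.imwrite('pics/'+fn,c)
crop(a,335,135,50,115,5,'t_rack.png')
crop(a,70,70,200,160,4,'t_jig.png')
crop(b,255,225,105,80,7,'s_rack.png')
crop(b,190,110,115,105,6,'s_jig.png')
t=cv2.imread('pics/t_rack.png');t=cv2.copyMakeBorder(t,0,0,0,0,0)
```

```text
(no output)
```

View pics/t_rack.png

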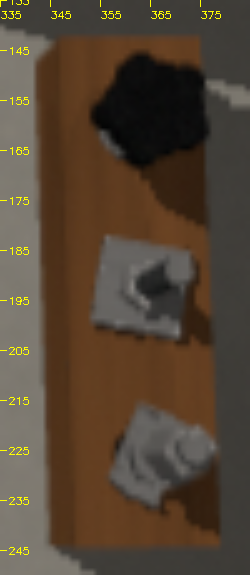

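View pics/t_jig.png

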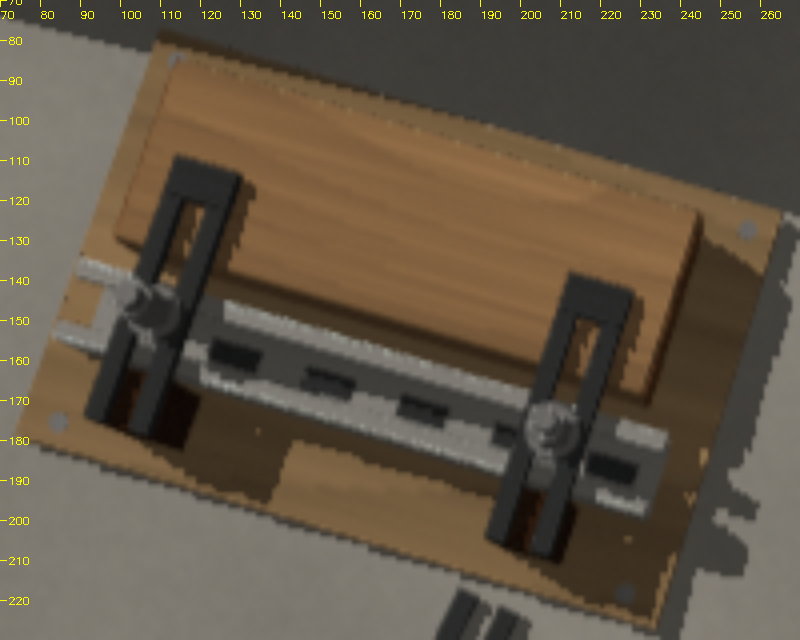

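View pics/s_rack.png

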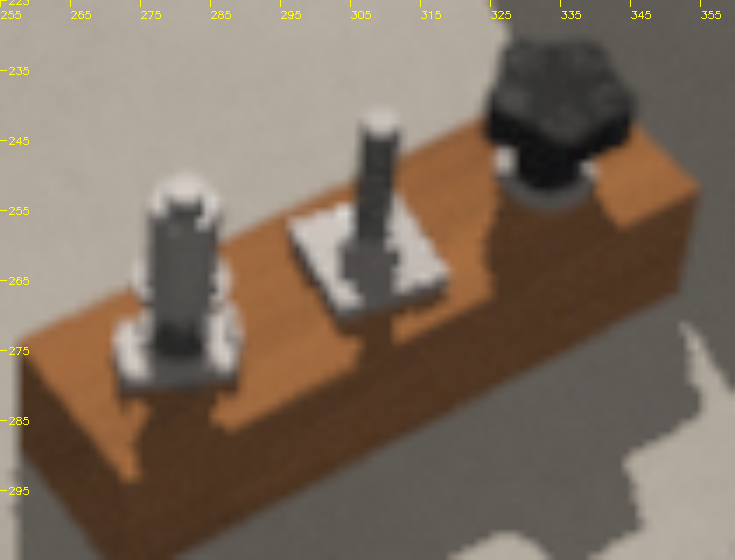

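View pics/s_jig.png

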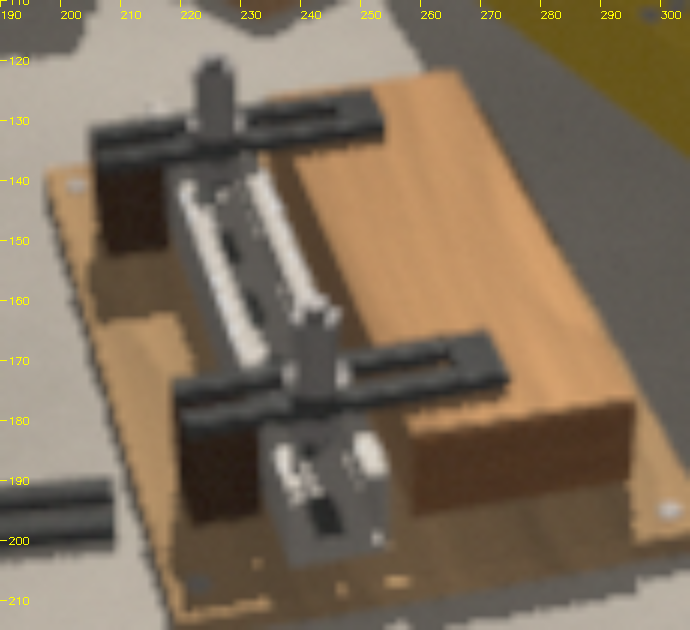

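```bash
cat > fit.py <<'E'
from h import *
import pickle
from scipy.optimize import least_squares
def T(X,Y,s,x0,y0): return (x0+X/s-0.0, y0+Y/s)
E
python3 - <<'E'
from h import *
t=eyes.read_camera('top'); s=eyes.read_camera('side')
import pickle; pickle.dump({'top':t,'side':s},open('cams.pkl','wb'))
tj=lambda X,Y:(70+X/4-.5,70+Y/4-.5)
for n,c in dict(TL=(155,40),TR=(783,213),BR=(655,627),BL=(15,435)).items(): print('base',n,onz(t,*tj(*c),12).round(1))
for n,c in dict(UL=(78,260),LL=(52,330),UR=(667,435),LR=(645,515)).items(): print('chan',n,onz(t,*tj(*c),53.3).round(1))
sj=lambda X,Y:(190+X/6-.5,110+Y/6-.5)
for n,c in dict(near=(165,625),left=(45,175)).items(): print('side base',n,onz(s,*sj(*c),12).round(1))
for n,c in dict(l=(262,445),r=(390,440)).items(): print('side chan near end',n,onz(s,*sj(*c),53.3).round(1))
tr=lambda X,Y:(335+X/5-.5,135+Y/5-.5)
for n,c in dict(TL=(52,40),TR=(200,37),BL=(50,545),BR=(218,547)).items(): print('rack',n,onz(t,*tr(*c),46).round(1))
sr=lambda X,Y:(255+X/7-.5,225+Y/7-.5)
for n,c in dict(left=(22,340),near=(130,483),right=(697,185)).items(): print('rack side',n,onz(s,*sr(*c),46).round(1))
print('nut stud tip top',onz(t,*tr(195,443),46+8+45+15).round(1))
print('nut stud tip side',onz(s,*sr(185,185),46+8+60).round(1))
for n,c in dict(a=(138,403),b=(110,475),c=(158,510)).items(): print('plate',n,onz(t,*tr(*c),54).round(1))
E
```

```text
base TL [744.7 172.   12. ]
base TR [ 647.1 -154.1   12. ]
base BR [435.  -85.6  12. ]
base BL [537.3 236.9  12. ]
chan UL [617.  192.2  53.3]
chan LL [582.4 203.6  53.3]
chan UR [526.1 -94.1  53.3]
chan LR [487.4 -83.1  53.3]
side base near [429.8 -85.6  12. ]
side base left [535.9 231.3  12. ]
side chan near end l [494.1 -53.6  53.3]
side chan near end r [539.2 -78.4  53.3]
rack TL [ 595.1 -309.7   46. ]
rack TR [ 595.4 -368.6   46. ]
rack BL [ 397.2 -300.1   46. ]
rack BR [ 395.3 -364.8   46. ]
rack side left [ 398.6 -311.3   46. ]
rack side near [ 396.6 -367.4   46. ]
rack side right [ 596.1 -368.    46. ]
nut stud tip top [ 433.1 -338.5  114. ]
nut stud tip side [ 432. -338.  114.]
plate a [ 450.6 -334.6   54. ]
plate b [ 423.4 -322.5   54. ]
plate c [ 409.8 -340.2   54. ]
```

```bash
cat > go.py <<'E'
from h import *
import sys
def go(tgt,yaw=None):
    s=env.state(); P=s['eef_pos']; r,pi,psi=s['tcp_rot']
    R=cv2.Rodrigues(np.array([0,0,psi]))[0]@cv2.Rodrigues(np.array([0,pi,0.]))[0]@cv2.Rodrigues(np.array([r,0,0.]))[0]
    d=R.T@(np.array(tgt)-P)
    print('t',round(s['t'],2),'P',P.round(2),'rpy deg',np.degrees(s['tcp_rot']).round(2),'F',s['ft_force'].round(2),'open',round(s['opening']*95.1,2),'q6',s['joints'][5].round(2))
    print('delta tool',d.round(2),'len',np.linalg.norm(d).round(1), 'rows',np.linalg.norm(d)/50)
    if yaw is not None: print('turn (cw+)',round(-((np.radians(yaw)-psi+np.pi)%(2*np.pi)-np.pi),4))
if __name__=='__main__':
    a=[float(x) for x in sys.argv[1:]]; go(a[:3],a[3] if len(a)>3 else None)
E
python3 go.py 520 120 190 148
```

```text
t 0.8 P [189.37 595.64 191.38] rpy deg [179.99   0.   162.36] F [-0.01 -0.46  0.25] open 95.38 q6 -0.11
delta tool [-459.21 -353.1     1.36] len 579.3 rows 11.585422757621131
turn (cw+) 0.2507
```

Request:
{"api": "send_rows", "payload": {
  "plan": "0 0 0 0.126 60; 0 0 0 0.126 60"
}}

```text
t: 1.0
eef_pos: [189.3, 595.6, 191.4]
tcp_rot: [3.141, -0.0, 2.576]
ft_force: [-0.0, -0.0, 0.5]
opening: 0.884
```

```bash
python3 go.py 520 120 190 148
```

```text
t 1.0 P [189.3  595.65 191.41] rpy deg [179.99  -0.   147.6 ] F [-0.04 -0.03  0.46] open 84.06 q6 0.15
delta tool [-534.09 -224.4     1.36] len 579.3 rows 11.58626540163958
turn (cw+) -0.007
```

Request:
{"api": "send_rows", "payload": {
  "plan": "-45 -19 0 0 45; -45 -19 0 0 45; -45 -19 0 0 45; -45 -19 0 0 45; -45 -19 0 0 45; -45 -19 0 0 45; -45 -19 0 0 45; -45 -19 0 0 45"
}}

```text
t: 1.8
eef_pos: [413.4, 268.6, 191.1]
tcp_rot: [3.138, 0.0, 2.579]
ft_force: [0.9, 1.9, 0.1]
opening: 0.474
```

```bash
python3 go.py 520 50 190 148;python3 go.py 432 -338 170 148
```

```text
t 1.8 P [413.43 268.62 191.15] rpy deg [1.7979e+02 3.0000e-02 1.4776e+02] F [0.92 1.89 0.07] open 45.06 q6 -0.57
delta tool [-206.77 -128.05    0.77] len 243.2 rows 4.864199987698892
turn (cw+) -0.0042
t 1.8 P [413.43 268.62 191.15] rpy deg [1.7979e+02 3.0000e-02 1.4776e+02] F [0.92 1.89 0.07] open 45.06 q6 -0.57
delta tool [-339.32 -503.24   19.45] len 607.3 rows 12.145356043031265
turn (cw+) -0.0042
```

Request:
{"api": "send_rows", "payload": {
  "plan": "-41 -26 0 0 45; -41 -26 0 0 45; -41 -26 0 0 45; -41 -26 0 0 45; -31 -38 0 0 45; -15 -46 0 0 45; -10 -48 0 0 45; -10 -48 0 0 45"
}}

```text
t: 2.6
eef_pos: [461.3, -105.2, 190.8]
tcp_rot: [3.135, 0.005, 2.579]
ft_force: [0.8, 0.2, 0.1]
opening: 0.473
```

```bash
python3 go.py 432 -338 170 148
```

```text
t 2.6 P [ 461.31 -105.17  190.78] rpy deg [179.6    0.31 147.74] F [0.82 0.2  0.06] open 44.98 q6 -1.38
delta tool [ -99.37 -212.68   19.83] len 235.6 rows 4.711733187230306
turn (cw+) -0.0045
```

Request:
{"api": "send_rows", "payload": {
  "plan": "-20 -42 0 0 45; -20 -42 0 0 45; -20 -42 0 0 45; -18 -42 0 0 45; -18 -38 0 0 45; 0 0 0 0 45"
}}

```text
t: 3.2
eef_pos: [427.6, -344.9, 191.0]
tcp_rot: [3.136, 0.009, 2.573]
ft_force: [0.7, -0.5, -0.9]
opening: 0.472
```

```bash
python3 go.py 432 -338 150 148
python3 - <<'E'
from h import *
for n in('top','side'):
    p=shot(n,n+'2.png')
    P=env.state()['eef_pos']; print(n,proj(p,P), proj(p,[432,-338.,114]))
    for t in ('nut',):
        print(t,[(r['bbox'],round(r['confidence'],2)) for r in boxes_of(t,p)][:3])
    u,v=proj(p,[432,-338,110]).astype(int); c=p['image'][max(0,v-50):v+50,u-60:u+60,::-1]; cv2.imwrite(f'pics/{n}2c.png',cv2.resize(c,None,fx=6,fy=6)); print(u-60,v-50)
E
```

```text
t 3.2 P [ 427.57 -344.87  191.05] rpy deg [179.65   0.51 147.45] F [ 0.69 -0.47 -0.88] open 44.93 q6 -1.81
delta tool [ 0.33  7.93 41.1 ] len 41.9 rows 0.8370992690168048
turn (cw+) -0.0096
top [390.20160625 224.71995661] [373.27539606 223.71589241]
nut [([357.4, 216.0, 18.7, 20.3], 0.56)]
312 173
side [281.42264754 221.91384149] [280.91851199 250.91416738]
nut [([269.1, 247.4, 21.3, 32.6], 0.58)]
220 202
```

View pics/top2c.png

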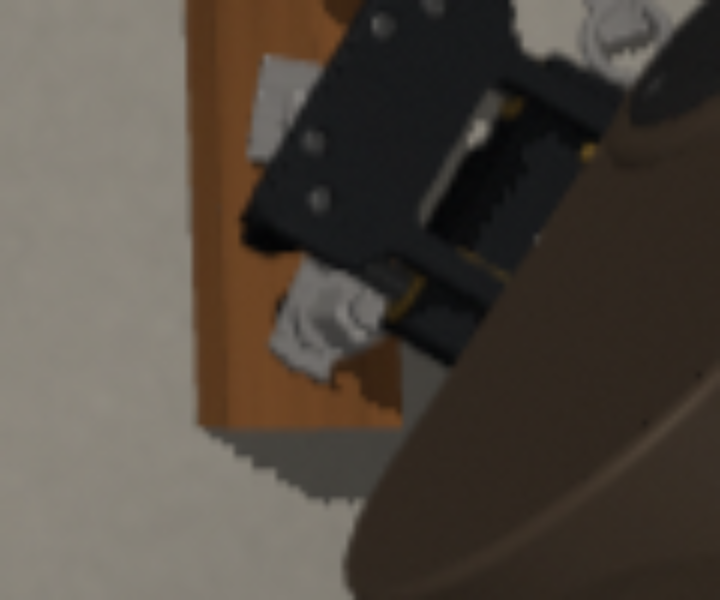

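View pics/side2c.png

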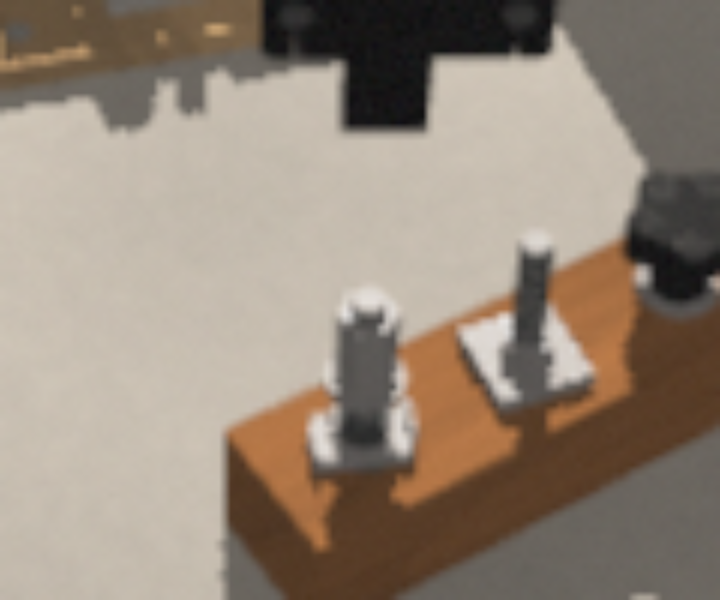

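```bash
python3 - <<'E'
from h import *
import pickle
c=pickle.load(open('cams.pkl','rb'))['side']
P=np.array([427.57,-344.87,191.05])
for k in (22,34): 
  for w in (-10,10):
    ps=np.radians(147.45); X=np.array([np.cos(ps),np.sin(ps),0]);Y=np.array([np.sin(ps),-np.cos(ps),0])
    print(k,w,proj(c,P-k*Y+w*X))
t=pickle.load(open('cams.pkl','rb'))['top']
E
python3 go.py 432.5 -338.3 130 147
```

```text
22 -10 [289.36915179 232.83351815]
22 10 [277.3967303  232.81088255]
34 -10 [289.79612812 238.00890889]
34 10 [277.67019252 237.98439842]
t 3.4 P [ 428.35 -339.59  191.25] rpy deg [179.59   0.43 147.69] F [-0.51  0.17 -0.52] open 44.93 q6 -1.81
delta tool [-2.36  2.87 61.3 ] len 61.4 rows 1.2281490085843965
turn (cw+) 0.012
```

Run:
```python
from h import *
import pickle
C=pickle.load(open('cams.pkl','rb'))
P=np.array([428.3,-340.5,191.2])
ps=np.radians(147.6); X=np.array([np.cos(ps),np.sin(ps),0]);Y=np.array([np.sin(ps),-np.cos(ps),0])
for n in C:
  print(n,'tips',[proj(C[n],P+k*Y).round(1) for k in (-34,-22,22,34)],'body',[proj(C[n],P+k*Y+w*X+[0,0,78]).round(1) for k in(-90,-37,37,90) for w in(-37,37)])
for n in ('top','side'):
    i=cv2.imread(f'pics/{n}2.png'); x,y=(330,140) if n=='top' else (220,150)
    cv2.imwrite(f'pics/{n}2d.png',cv2.resize(i[y:y+140,x:x+160],None,fx=4,fy=4))
```

```text
top tips [array([407.4, 235.5]), array([400.8, 231.5]), array([376.7, 217.1]), array([370.2, 213.2])] body [array([475. , 233.3]), array([450.4, 279.2]), array([441.9, 213.7]), array([417., 259.]), array([396.3, 186.6]), array([370.9, 231.2]), array([364. , 167.4]), array([338.2, 211.5])]
side tips [array([282.6, 236.2]), array([282.3, 231. ]), array([281. , 213.3]), array([280.7, 208.7])] body [array([312.3, 225.9]), array([261.1, 225.9]), array([308.8, 201.8]), array([260.7, 201.9]), array([304.5, 172.7]), array([260.2, 172.8]), array([301.9, 154.5]), array([259.9, 154.6])]
```

View pics/side2d.png

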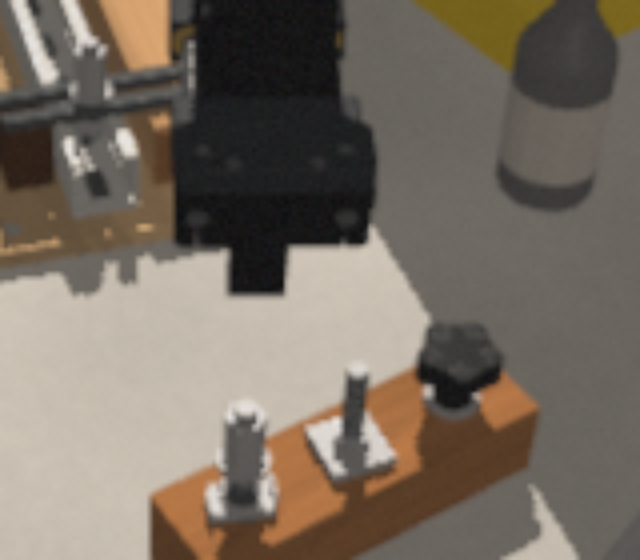

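View pics/top2d.png

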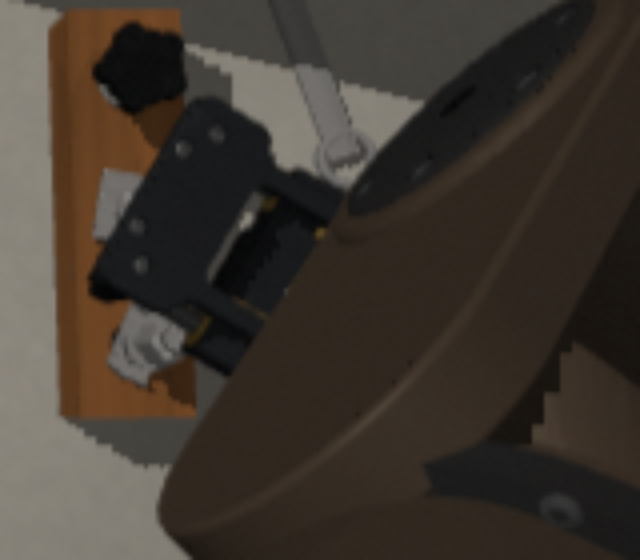

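Request:
{"api": "send_rows", "payload": {
  "plan": "0 3 25 0 45; -2 0 25 0 45; 0 0 0 0 45; 0 0 0 0 45"
}}

```text
t: 3.8
eef_pos: [434.3, -333.5, 142.3]
tcp_rot: [3.135, 0.01, 2.584]
ft_force: [0.2, -0.2, 0.7]
opening: 0.475
```

```bash
python3 go.py 432.5 -338.3 130 147
python3 - <<'E'
from h import *
P=env.state()['eef_pos']; ps=env.state()['tcp_rot'][2]
X=np.array([np.cos(ps),np.sin(ps),0]);Y=np.array([np.sin(ps),-np.cos(ps),0])
for n in('top','side'):
    p=shot(n,n+'3.png'); i=p['image'][:,:,::-1].copy()
    x,y=(330,160) if n=='top' else (220,170)
    i=cv2.resize(i[y:y+120,x:x+140],None,fx=5,fy=5)
    for k in (-34,-22,22,34):
        for w in (-10,10):
            u=(proj(p,P+k*Y+w*X)-[x-.5,y-.5])*5; cv2.circle(i,tuple(int(a) for a in u),2,(0,0,255) if abs(k)==22 else (0,255,0),-1)
    cv2.imwrite(f'pics/{n}3c.png',i)
E
```

```text
t 3.8 P [ 434.26 -333.49  142.33] rpy deg [179.61   0.58 148.05] F [ 0.2  -0.2   0.71] open 45.14 q6 -1.8
delta tool [-0.92 -5.1  12.3 ] len 13.3 rows 0.2669546770604191
turn (cw+) 0.0183
```

View pics/side3c.png

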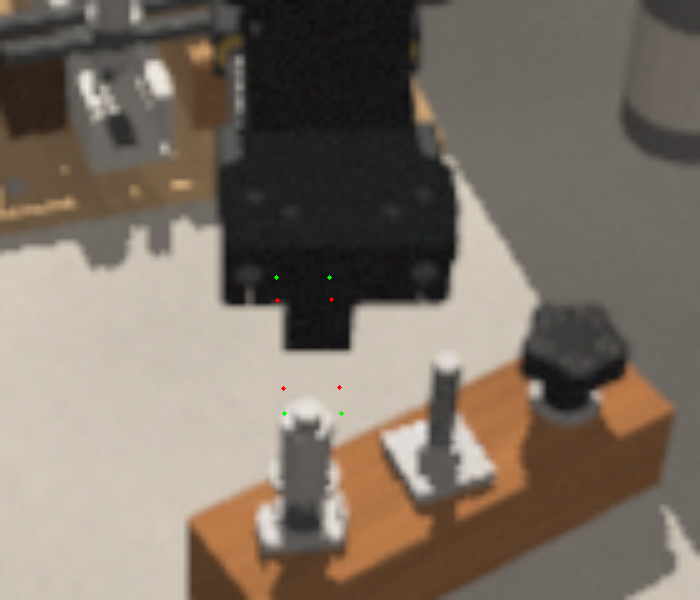

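View pics/top3c.png

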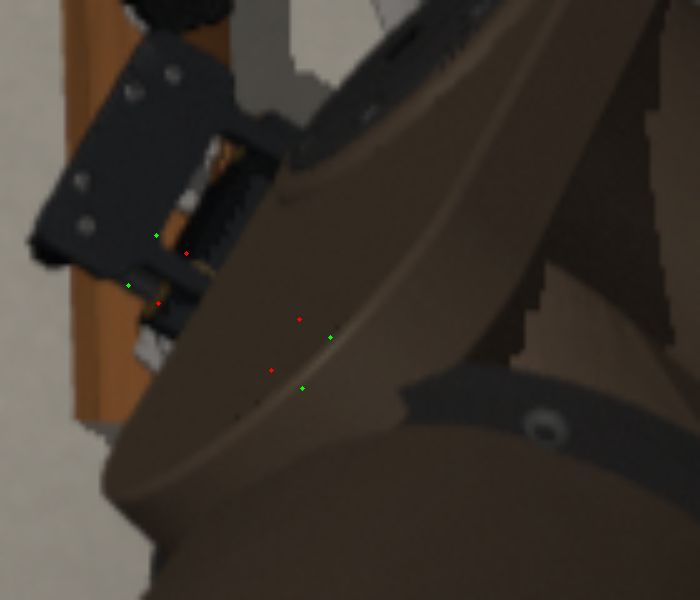

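Run:
```python
from h import *
import pickle
C=pickle.load(open('cams.pkl','rb'))
s=env.state();P=s['eef_pos'];ps=s['tcp_rot'][2];print(P,np.degrees(s['tcp_rot']))
X=np.array([np.cos(ps),np.sin(ps),0]);Y=np.array([np.sin(ps),-np.cos(ps),0])
def hit(c,u,v,k):
    o,d=ray(c,u,v); t=((P+k*Y-o)@Y)/(d@Y); Q=o+t*d-P; return Q@X,Q@Y,Q[2]
c=C['side']
for k in(-37,-34,-22,0,22): print('tip',k,np.round(hit(c,220+318/5-.5,170+350/5-.5,k),1))
for k in(-90,-60,-37): print('body L',k,np.round(hit(c,220+222/5-.5,170+300/5-.5,k),1),np.round(hit(c,220+450/5-.5,170+298/5-.5,k),1))
c=C['top']
for z in (60,78,100,130):
  print('top body edge',z,[np.round([(onz(c,330+a/5-.5,160+b/5-.5,P[2]+z)-P)@X,(onz(c,330+a/5-.5,160+b/5-.5,P[2]+z)-P)@Y],1) for a,b in((35,225),(150,40))])
```

```text
[ 434.23241906 -333.93403427  142.62988819] [179.62305068   0.62576132 148.02286195]
tip -37 [  0.1 -37.   34.7]
tip -34 [ -0.2 -34.   31.6]
tip -22 [ -1.4 -22.   19.2]
tip 0 [-3.5 -0.  -3.5]
tip 22 [ -5.7  22.  -26.3]
body L -90 [ 34.7 -90.  111. ] [-32.9 -90.  111.3]
body L -60 [ 33.7 -60.   81.3] [-38.3 -60.   81.7]
body L -37 [ 32.8 -37.   58.6] [-42.5 -37.   59. ]
top body edge 60 [array([19. , 79.8]), array([-51.2,  77.5])]
top body edge 78 [array([22.1, 82.2]), array([-46.2,  79.9])]
top body edge 100 [array([25.9, 85.1]), array([-40.1,  82.9])]
top body edge 130 [array([31.1, 89. ]), array([-31.7,  86.9])]
```

Request:
{"api": "send_rows", "payload": {
  "plan": "-1 -4.5 10 0.018 45; 0 0 15 0 45; 0 0 10 0 45; 0 0 0 0 45"
}}

```text
t: 4.3
eef_pos: [433.9, -339.5, 108.3]
tcp_rot: [3.136, 0.016, 2.563]
ft_force: [-0.1, -0.2, 0.5]
opening: 0.475
```

```bash
cat > look.py <<'E'
from h import *
import sys
tag=sys.argv[1]; f=int(sys.argv[2]) if len(sys.argv)>2 else 5
def crop(p,n,x,y,w,h,f):
    i=p['image'][:,:,::-1].copy(); x=max(0,int(x));y=max(0,int(y))
    i=cv2.resize(i[y:y+h,x:x+w],None,fx=f,fy=f,interpolation=cv2.INTER_LINEAR)
    cv2.imwrite(f'pics/{n}{tag}.png',i); print(n,'crop origin',x,y,'scale',f)
P=env.state()['eef_pos']
for n in sys.argv[3:] or ['top','side']:
    p=eyes.read_camera(n); u,v=proj(p,P); crop(p,n,u-60,v-50,120,100,f)
E
python3 go.py 432.5 -338.3 80 147; python3 look.py 4
```

```text
t 4.3 P [ 433.88 -339.54  108.32] rpy deg [179.67   0.9  146.84] F [-0.1  -0.22  0.5 ] open 45.22 q6 -1.79
delta tool [ 2.28  0.12 28.29] len 28.4 rows 0.5675631940343208
turn (cw+) -0.0027
top crop origin 313 172 scale 5
side crop origin 222 203 scale 5
```

View pics/side4.png

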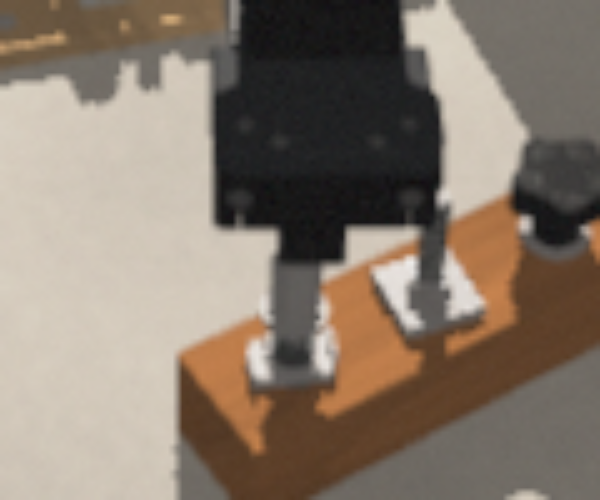

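View pics/top4.png

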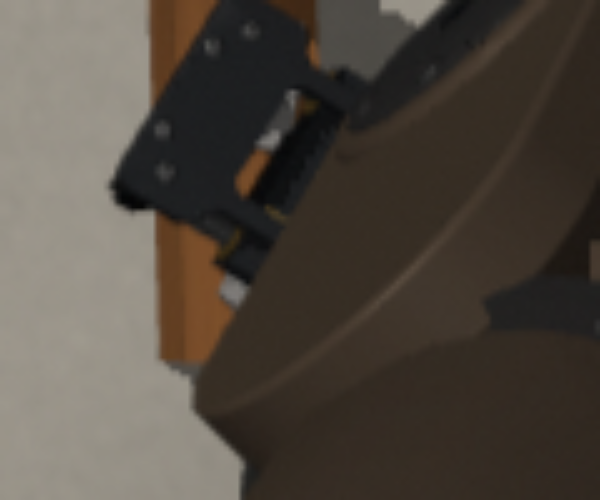

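Request:
{"api": "send_rows", "payload": {
  "plan": "2.5 0 10 0 45; 0 0 10 0 45; 0 0 8 0 45; 0 0 0 0 45"
}}

```text
t: 4.8
eef_pos: [432.7, -338.9, 79.9]
tcp_rot: [3.137, 0.019, 2.563]
ft_force: [-0.4, -0.2, -0.2]
opening: 0.469
```

```bash
python3 go.py 432.5 -338.3 80 147; python3 look.py 5
```

```text
t 4.8 P [ 432.73 -338.88   79.87] rpy deg [179.71   1.07 146.84] F [-0.36 -0.24 -0.23] open 44.65 q6 -1.79
delta tool [ 0.51  0.36 -0.13] len 0.6 rows 0.012810798972282832
turn (cw+) -0.0028
top crop origin 308 173 scale 5
side crop origin 220 213 scale 5
```

View pics/side5.png

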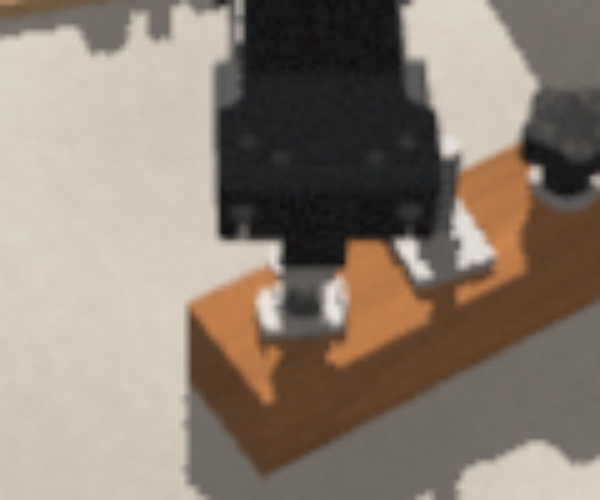

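View pics/top5.png

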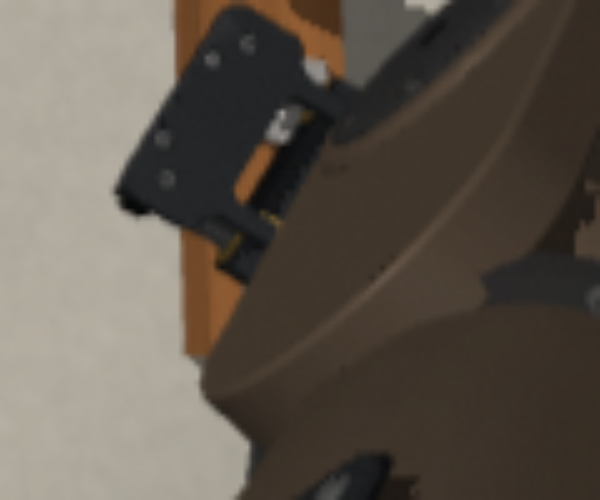

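Request:
{"api": "send_rows", "payload": {
  "plan": "0.5 0 0 0 30; 0 0 0 0 14; 0 0 0 0 14; 0 0 0 0 14; 0 0 0 0 14; 0 0 0 0 14"
}}

```text
t: 5.5
eef_pos: [433.0, -339.2, 81.8]
tcp_rot: [3.137, 0.021, 2.563]
ft_force: [-0.3, 0.2, -1.3]
opening: 0.17
```

```bash
python3 go.py 432.5 -338.3 80 147; python3 look.py 6
```

```text
t 5.5 P [ 433.01 -339.2    81.76] rpy deg [179.74   1.22 146.84] F [-0.29  0.2  -1.32] open 16.18 q6 -1.79
delta tool [0.96 0.47 1.74] len 2.0 rows 0.040836326226799516
turn (cw+) -0.0027
top crop origin 308 173 scale 5
side crop origin 221 212 scale 5
```

View pics/side6.png

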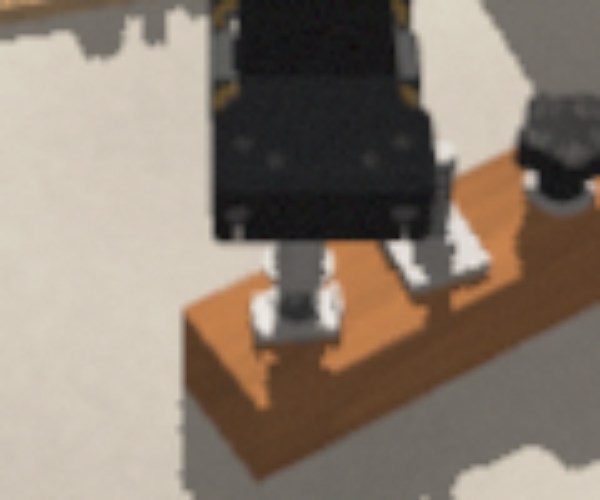

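Run:
```python
from h import *
import pickle
C=pickle.load(open('cams.pkl','rb'))
N=np.array([432.2,-338.2,54]); ps=np.radians(-33)
X=np.array([np.cos(ps),np.sin(ps),0]);Y=np.array([-np.sin(ps),np.cos(ps),0])
for n,(x0,y0,f,fn) in dict(side=(255,225,8,'side1'),top=(335,195,10,'top1')).items():
    i=cv2.imread(f'pics/{fn}.png'); i=cv2.resize(i[y0:y0+75,x0:x0+60],None,fx=f,fy=f)
    def pl(pts,col):
        q=np.array([(proj(C[n],p)-[x0-.5,y0-.5])*f for p in pts]).astype(np.int32); cv2.polylines(i,[q],True,col,1)
    for z in(0,-8): pl([N+a*17.25*X+b*10*Y+[0,0,z] for a,b in((1,1),(-1,1),(-1,-1),(1,-1))],(0,255,0))
    th=np.radians(np.arange(0,360,20))
    pl([N+13*np.cos(t)*X+13*np.sin(t)*Y+[0,0,22] for t in th],(0,0,255))
    for z in(24.5,54.5): pl([N+8.5/np.cos(np.pi/6)*(np.cos(t)*X+np.sin(t)*Y)+[0,0,z] for t in np.radians(np.arange(0,360,60))],(255,255,0))
    pl([N+5*np.cos(t)*X+5*np.sin(t)*Y+[0,0,60] for t in th],(255,0,255))
    cv2.imwrite(f'pics/m_{n}.png',i)
```

```text
(no output)
```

View pics/m_side.png

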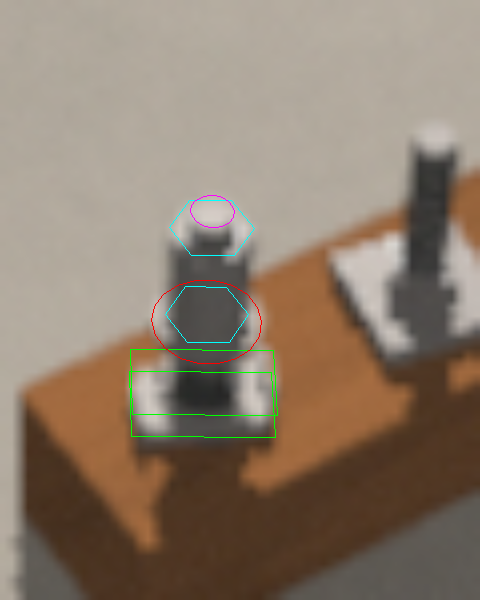

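View pics/m_top.png

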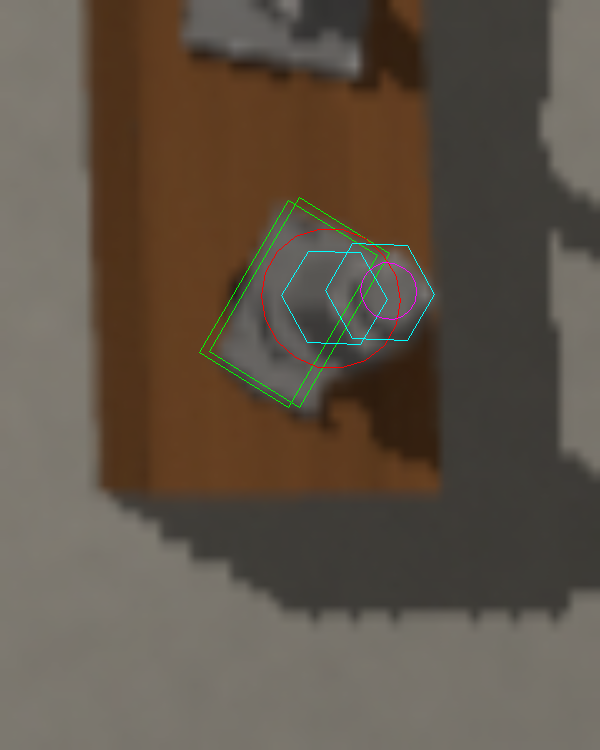

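Request:
{"api": "send_rows", "payload": {
  "plan": "0 0 0 0 12; 0 0 0 0 12; 0 0 0 0 12"
}}

```text
t: 5.9
eef_pos: [433.0, -339.2, 81.7]
tcp_rot: [3.137, 0.021, 2.563]
ft_force: [-0.4, -0.0, -0.3]
opening: 0.169
```

```bash
python3 go.py 432.5 -338.3 80 147
python3 - <<'E'
from h import *
import pickle
P=env.state()['eef_pos'];ps=env.state()['tcp_rot'][2]
X=np.array([np.cos(ps),np.sin(ps),0]);Y=np.array([np.sin(ps),-np.cos(ps),0])
for n,(x,y) in dict(side=(221,212),top=(308,173)).items():
    p=eyes.read_camera(n); i=cv2.resize(p['image'][y:y+100,x:x+120,::-1],None,fx=6,fy=6)
    i=np.clip(i.astype(float)*2.2,0,255).astype(np.uint8).copy()
    def pl(pts,c): cv2.polylines(i,[np.array([(proj(p,q)-[x-.5,y-.5])*6 for q in pts]).astype(np.int32)],True,c,1)
    for z in (0,78,): 
        for s in(-1,1): pl([P+s*k*Y+w*X+[0,0,z] for k,w in((8.5,-10),(8.5,10),(20.5,10),(20.5,-10))],(0,255,0))
    pl([P+k*Y+w*X+[0,0,78] for k,w in((-90,-37),(-90,37),(90,37),(90,-37))],(0,0,255))
    cv2.imwrite(f'pics/{n}7.png',i)
E
```

```text
t 5.9 P [ 433.01 -339.23   81.71] rpy deg [179.74   1.22 146.84] F [-0.36 -0.04 -0.34] open 16.04 q6 -1.79
delta tool [0.97 0.49 1.69] len 2.0 rows 0.040171007923957086
turn (cw+) -0.0027
```

View pics/side7.png

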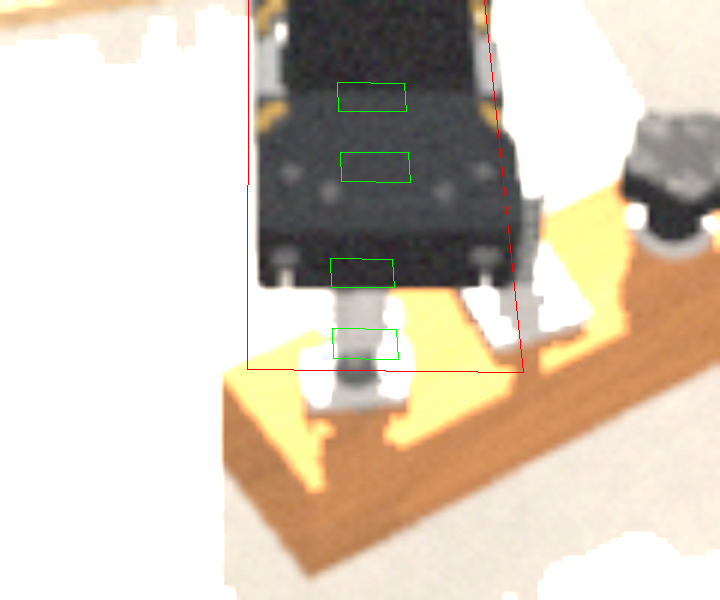

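View pics/top7.png

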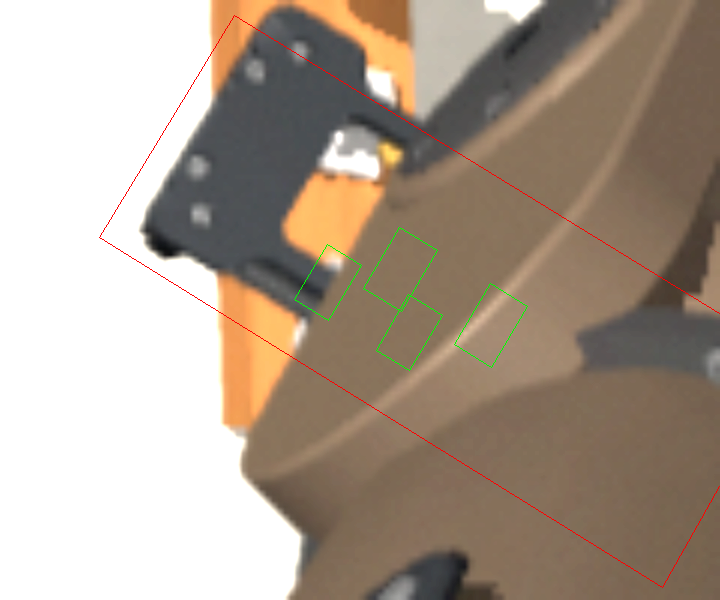

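Request:
{"api": "send_rows", "payload": {
  "plan": "0 0 0 0 32; 0 0 0 0 32; 1 0.5 8 0 32; 0 0 8 0 32; 0 0 0 0 32"
}}

```text
t: 6.5
eef_pos: [432.8, -338.4, 64.4]
tcp_rot: [3.137, 0.022, 2.563]
ft_force: [-0.2, -0.8, -0.0]
opening: 0.336
```

```bash
python3 go.py 432.5 -338.3 66 147; python3 look.py 8 6
```

```text
t 6.5 P [ 432.79 -338.36   64.43] rpy deg [179.75   1.25 146.84] F [-0.15 -0.77 -0.03] open 31.93 q6 -1.79
delta tool [ 0.24 -0.11 -1.58] len 1.6 rows 0.031977820312990755
turn (cw+) -0.0027
top crop origin 305 174 scale 6
side crop origin 220 218 scale 6
```

View pics/side8.png

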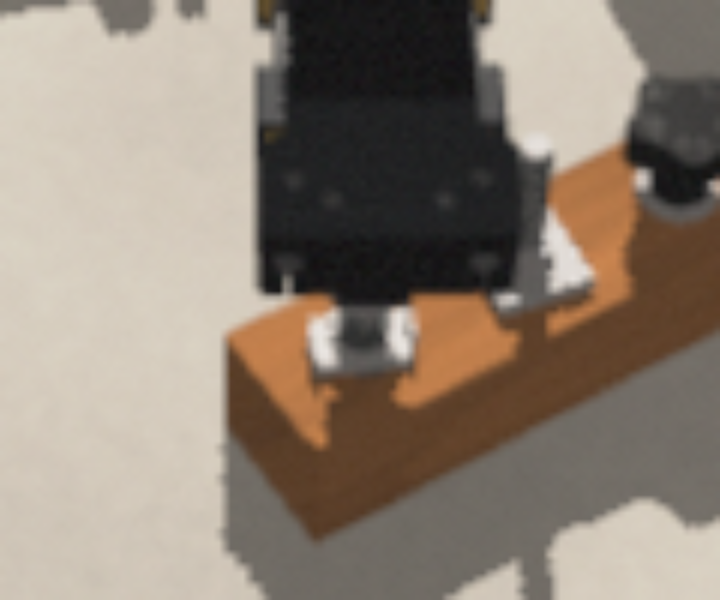

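View pics/top8.png

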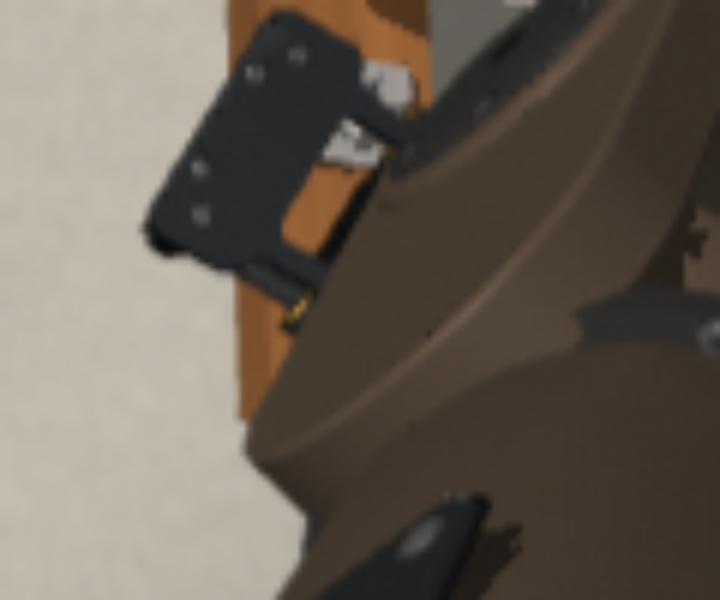

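Request:
{"api": "send_rows", "payload": {
  "plan": "0 0 0 0 14; 0 0 0 0 14; 0 0 0 0 14; 0 0 0 0 14"
}}

```text
t: 7.0
eef_pos: [433.2, -338.7, 65.5]
tcp_rot: [3.137, 0.023, 2.563]
ft_force: [-0.1, -0.4, -0.9]
opening: 0.178
```

```bash
python3 go.py 432.5 -338.3 66 147; python3 look.py 9 6 side
```

```text
t 7.0 P [ 433.15 -338.71   65.48] rpy deg [179.76   1.31 146.85] F [-0.06 -0.36 -0.92] open 16.95 q6 -1.79
delta tool [ 0.76 -0.01 -0.54] len 0.9 rows 0.018588172881820176
turn (cw+) -0.0027
side crop origin 220 218 scale 6
```

View pics/side9.png

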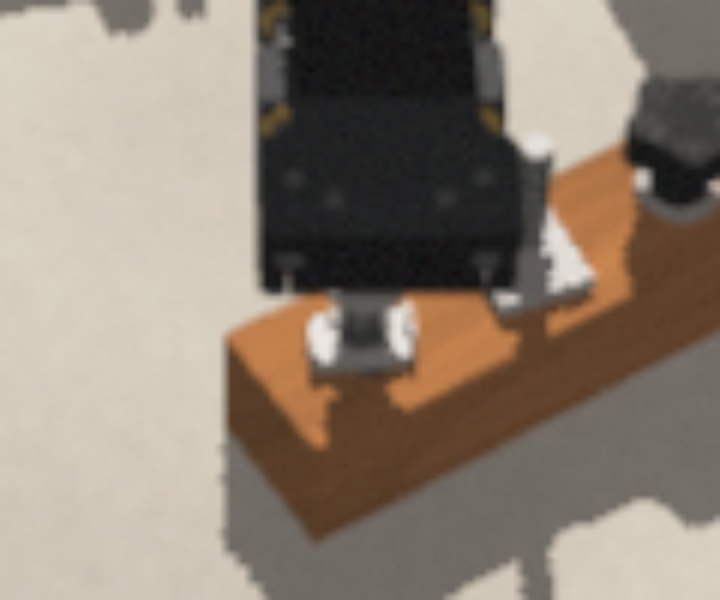

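Request:
{"api": "send_rows", "payload": {
  "plan": "0 0 0 0 32; 0 0 0 0 32; 0.6 0 8 0 32; 0 0 1 0 32; 0 0 0 0 14; 0 0 0 0 14; 0 0 0 0 14; 0 0 0 0 14"
}}

```text
t: 7.85
eef_pos: [432.9, -338.6, 55.7]
tcp_rot: [3.138, 0.023, 2.563]
ft_force: [-0.7, 0.3, -1.4]
opening: 0.18
```

```bash
python3 go.py 432.5 -338.3 66 147; python3 look.py 10 6 side
```

```text
t 7.85 P [ 432.92 -338.57   55.72] rpy deg [179.77   1.33 146.84] F [-0.71  0.3  -1.41] open 17.13 q6 -1.79
delta tool [  0.26   0.04 -10.29] len 10.3 rows 0.20587910379530133
turn (cw+) -0.0027
side crop origin 220 221 scale 6
```

View pics/side10.png

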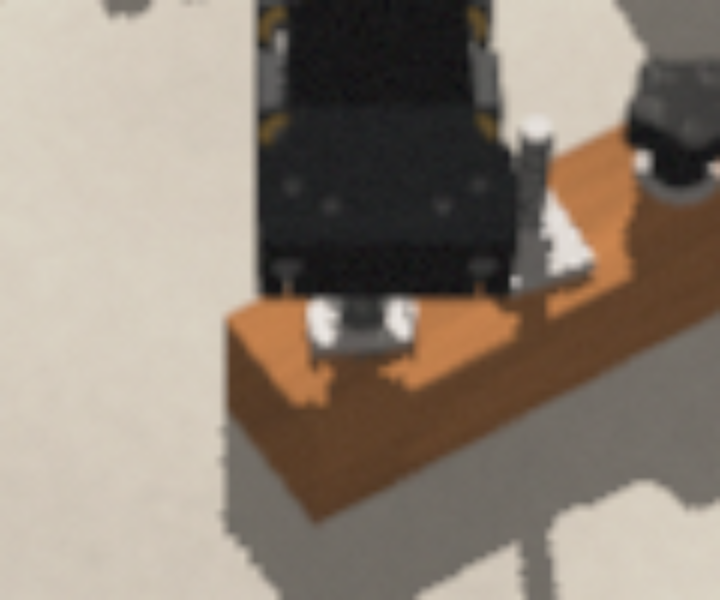

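Request:
{"api": "send_rows", "payload": {
  "plan": "0 0 -10 0 12; 0 0 -20 0 12; 0 0 -30 0 12; 0 0 -40 0 12; 0 0 -20 0 12; 0 0 0 0 12"
}}

```text
t: 8.5
eef_pos: [429.7, -336.8, 182.5]
tcp_rot: [3.137, 0.022, 2.563]
ft_force: [0.8, -0.4, -1.9]
opening: 0.183
```

```bash
python3 go.py 432.5 -338.3 150 147; python3 look.py 11 6
python3 - <<'E'
import pickle
from h import *
C=pickle.load(open('cams.pkl','rb')); t=C['top']; g=cv2.cvtColor(t['image'],cv2.COLOR_RGB2GRAY).astype(float)
# rectified view of plane z=53.3, jig axes, 4px/mm
c0=np.array([553.2,54.65]); a=np.radians(72.5); Y=np.array([np.cos(a),np.sin(a)]);X=np.array([np.sin(a),-np.cos(a)])
W,H=300,80; S=2.5
src=[];dst=[]
for x,y in((-40,-150),(40,-150),(40,150),(-40,150)):
    src.append(proj(t,[*(c0+x*X+y*Y),53.3])); dst.append(((150-y)*S,(40-x)*S))
M=cv2.getPerspectiveTransform(np.float32(src),np.float32(dst))
r=cv2.warpPerspective(t['image'][:,:,::-1],M,(int(300*S),int(80*S)),flags=cv2.INTER_CUBIC)
r=np.clip(r.astype(float)*1.5,0,255).astype(np.uint8)
for x in(-20.65,-11.1,0,11.1,20.65): cv2.line(r,(0,int((40-x)*S)),(30,int((40-x)*S)),(0,0,255),1);cv2.line(r,(720,int((40-x)*S)),(750,int((40-x)*S)),(0,0,255),1)
cv2.imwrite('pics/rect.png',r)
for y in(50,40,30,20,0,-20,-30,-40,-50):
    pr=[]
    for x in np.arange(-30,30.1,2): pr.append(int(np.mean([cv2.getRectSubPix(g.astype(np.float32),(1,1),tuple(map(float,proj(t,[*(c0+x*X+(y+d)*Y),53.3]))))[0,0] for d in(-4,-2,0,2,4)])))
    print(y,pr)
E
```

```text
t 8.5 P [ 429.66 -336.77  182.49] rpy deg [179.75   1.24 146.85] F [ 0.75 -0.41 -1.92] open 17.37 q6 -1.79
delta tool [-2.51  0.13 32.56] len 32.7 rows 0.653058782643751
turn (cw+) -0.0026
top crop origin 324 173 scale 6
side crop origin 220 174 scale 6
50 [49, 50, 52, 51, 72, 114, 127, 118, 104, 73, 51, 41, 40, 39, 38, 39, 51, 60, 60, 59, 70, 104, 125, 128, 137, 123, 71, 56, 56, 54, 43]
40 [49, 51, 52, 53, 74, 121, 136, 126, 124, 107, 67, 62, 62, 63, 62, 61, 61, 61, 60, 60, 72, 105, 125, 127, 132, 123, 73, 56, 56, 53, 44]
30 [50, 51, 52, 52, 74, 116, 130, 125, 120, 100, 65, 57, 57, 60, 58, 55, 58, 61, 61, 60, 70, 104, 124, 127, 130, 113, 67, 57, 57, 53, 42]
20 [51, 51, 52, 52, 74, 116, 128, 124, 123, 106, 62, 43, 42, 39, 28, 26, 46, 60, 60, 60, 74, 107, 124, 125, 132, 126, 73, 57, 56, 52, 43]
0 [51, 52, 52, 52, 72, 113, 127, 124, 123, 121, 109, 95, 92, 77, 48, 49, 58, 61, 61, 60, 75, 108, 123, 123, 126, 116, 71, 57, 56, 52, 42]
-20 [51, 52, 52, 52, 74, 115, 129, 123, 122, 121, 110, 93, 92, 84, 56, 48, 55, 61, 61, 61, 75, 109, 122, 123, 125, 110, 67, 57, 56, 52, 41]
-30 [51, 52, 52, 51, 75, 117, 127, 122, 120, 112, 83, 48, 42, 38, 27, 28, 49, 61, 61, 60, 73, 106, 122, 125, 131, 110, 62, 56, 57, 52, 41]
-40 [51, 52, 52, 53, 78, 122, 131, 121, 122, 117, 86, 46, 41, 35, 24, 28, 48, 61, 61, 60, 75, 110, 122, 122, 121, 105, 64, 57, 57, 52, 41]
-50 [51, 52, 52, 51, 79, 125, 131, 121, 120, 117, 113, 112, 114, 93, 61, 59, 61, 61, 62, 60, 74, 107, 122, 126, 128, 100, 62, 57, 57, 52, 42]
```

View pics/rect.png

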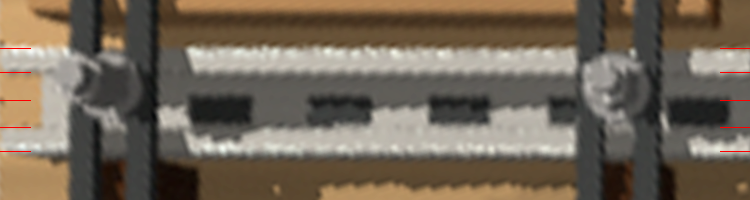

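View pics/side11.png

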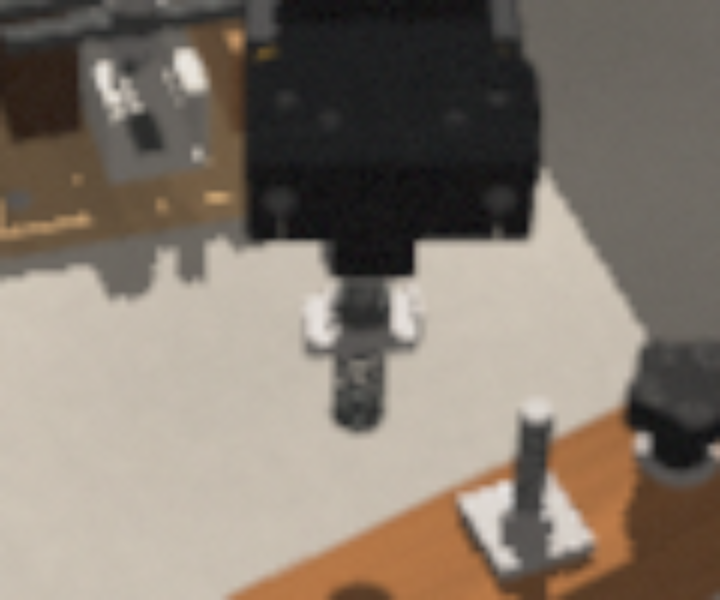

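```bash
python3 go.py 553 54.5 182 72.2
python3 - <<'E'
from h import *
import pickle
C=pickle.load(open('cams.pkl','rb'))
s=env.state();P=s['eef_pos'];ps=s['tcp_rot'][2]
X=np.array([np.cos(ps),np.sin(ps),0]);Y=np.array([np.sin(ps),-np.cos(ps),0])
for n,(x0,y0) in dict(side=(220,174),top=(324,173)).items():
    i=cv2.imread(f'pics/{n}11.png')
    for z0,col in((-1.7,(0,255,0)),(20,(0,0,255))):
        N=P+[0,0,z0]
        def pl(pts,c=col): cv2.polylines(i,[np.array([(proj(C[n],q)-[x0-.5,y0-.5])*6 for q in pts]).astype(np.int32)],True,c,1)
        for z in(0,-8): pl([N+a*17.25*X+b*10*Y+[0,0,z] for a,b in((1,1),(-1,1),(-1,-1),(1,-1))])
        th=np.radians(np.arange(0,360,20)); pl([N+8*np.cos(t)*X+8*np.sin(t)*Y+[0,0,-43] for t in th])
    cv2.imwrite(f'pics/{n}11m.png',i)
E
```

```text
t 8.6 P [ 428.96 -336.1   179.73] rpy deg [179.7    1.03 146.84] F [-0.18 -0.38 -1.87] open 17.0 q6 -1.79
delta tool [109.73 394.86  -2.19] len 409.8 rows 8.196626448809955
turn (cw+) 1.3028
```

View pics/side11m.png

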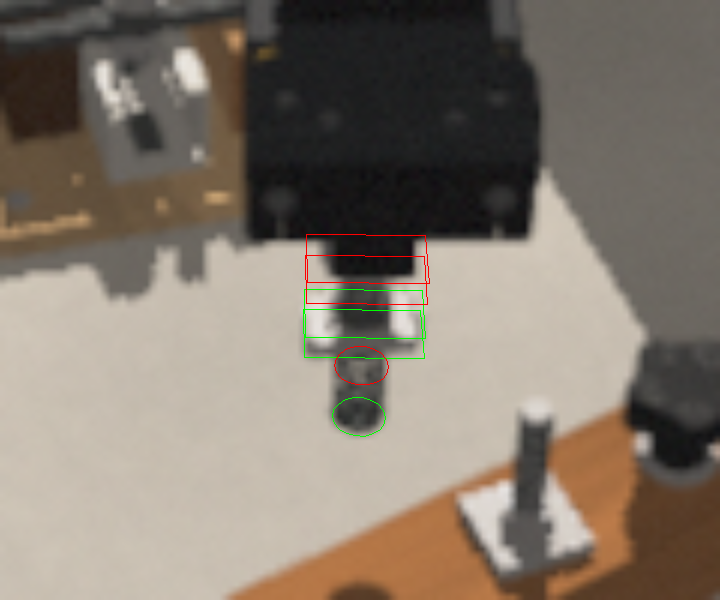

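Request:
{"api": "send_rows", "payload": {
  "plan": "12 44 0 0 12; 12 44 0 0 12; 12 44 0 0 12; 12 44 0 0 12; 12 44 0 0 12; 12 44 0 0 12; 12 44 0 0 12; 12 44 0 0 12"
}}

```text
t: 9.4
eef_pos: [539.8, 20.0, 167.5]
tcp_rot: [3.141, 0.0, 2.553]
ft_force: [0.4, -0.5, -1.1]
opening: 0.182
```

Request:
{"api": "send_rows", "payload": {
  "plan": "0 0 0 0.145 12; 0 0 0 0.145 12; 0 0 0 0.145 12; 0 0 0 0.145 12; 0 0 0 0.145 12; 0 0 0 0.145 12; 0 0 0 0.145 12; 0 0 0 0.145 12"
}}

```text
t: 10.2
eef_pos: [534.7, 28.0, 152.5]
tcp_rot: [-3.119, 0.002, 1.363]
ft_force: [-0.2, -0.2, -0.5]
opening: 0.18
```

```bash
python3 go.py 553 54.5 150 72.2
```

```text
t 10.2 P [534.65  27.96 152.55] rpy deg [-1.7869e+02  1.1000e-01  7.8070e+01] F [-0.2  -0.24 -0.52] open 17.13 q6 0.14
delta tool [29.76 12.52  2.2 ] len 32.4 rows 0.6472517610272799
turn (cw+) 0.1024
```

Request:
{"api": "send_rows", "payload": {
  "plan": "15 6 0 0.05 12; 15 6 0 0.05 12; 0 0 10 0 12; 0 0 5 0 12; 0 0 0 0 12"
}}

```text
t: 10.7
eef_pos: [549.2, 54.4, 128.3]
tcp_rot: [-3.107, 0.008, 1.256]
ft_force: [0.1, 0.4, -1.3]
opening: 0.178
```

```bash
python3 go.py 553 54.5 120 72.2; python3 look.py 12 6;python3 go.py 553 54.5 120 72.2
```

```text
t 10.7 P [549.2   54.41 128.33] rpy deg [-178.      0.47   71.94] F [ 0.09  0.38 -1.3 ] open 16.93 q6 0.29
delta tool [1.33 3.87 8.18] len 9.2 rows 0.1830643930199033
turn (cw+) -0.0045
top crop origin 90 110 scale 6
side crop origin 169 80 scale 6
t 10.8 P [549.61  54.34 129.28] rpy deg [-178.07    0.45   71.9 ] F [ 0.67  0.27 -0.45] open 17.26 q6 0.29
delta tool [1.28 3.48 9.16] len 9.9 rows 0.19766828333374137
turn (cw+) -0.0052
```

View pics/side12.png

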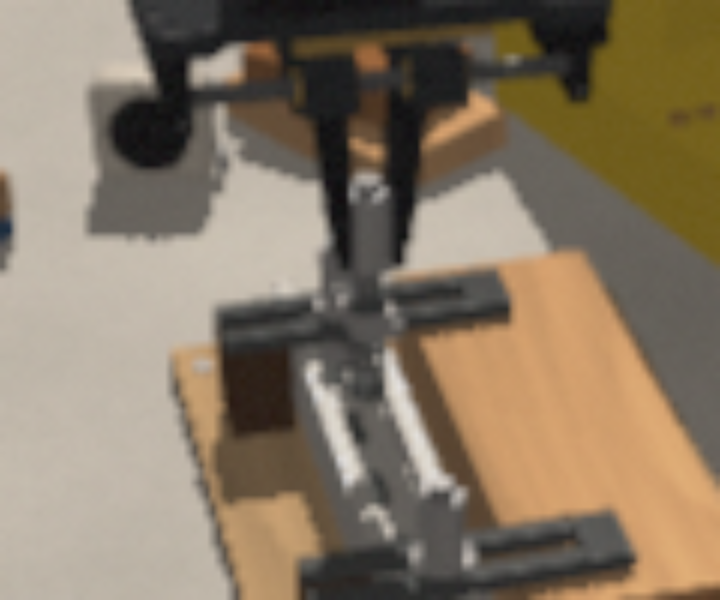

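View pics/top12.png

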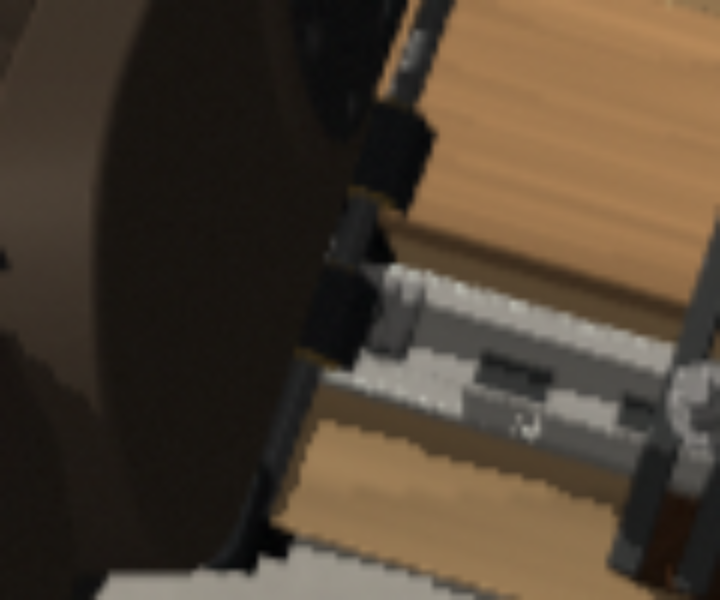

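Request:
{"api": "send_rows", "payload": {
  "plan": "1 3.5 0 -0.005 12; 0 0 0 0 12; 0 0 0 0 12"
}}

```text
t: 11.1
eef_pos: [553.6, 53.4, 129.8]
tcp_rot: [-3.109, 0.007, 1.26]
ft_force: [-0.5, 0.5, -0.5]
opening: 0.181
```

```bash
python3 go.py 553 54.7 100 72.2; python3 look.py 13 6;python3 go.py 553 54.7 100 72.2
```

```text
t 11.1 P [553.62  53.43 129.75] rpy deg [-178.13    0.42   72.22] F [-0.46  0.48 -0.54] open 17.17 q6 0.29
delta tool [ 1.24 -0.   29.76] len 29.8 rows 0.5957553828908848
turn (cw+) 0.0003
top crop origin 90 107 scale 6
side crop origin 171 79 scale 6
t 11.2 P [553.6   53.48 129.75] rpy deg [-178.13    0.42   72.21] F [-0.06  0.32 -1.08] open 17.1 q6 0.29
delta tool [1.200e+00 2.000e-02 2.976e+01] len 29.8 rows 0.5955866725679659
turn (cw+) 0.0002
```

View pics/side13.png

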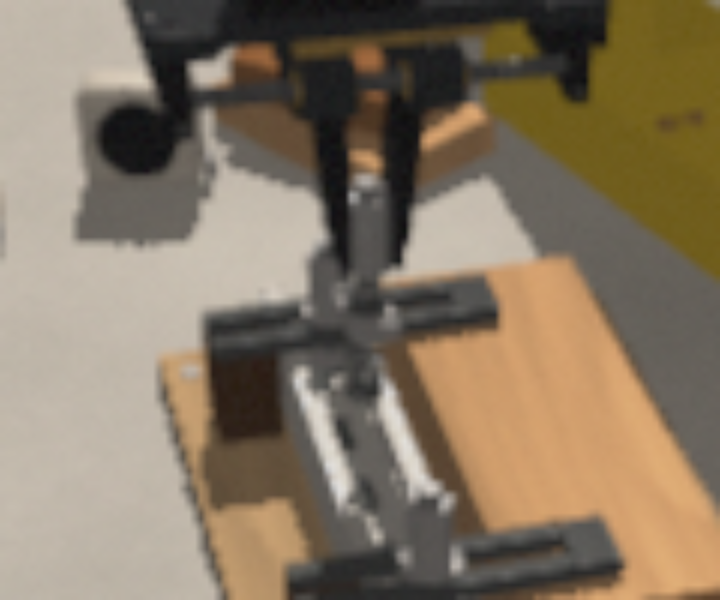

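Request:
{"api": "send_rows", "payload": {
  "plan": "1.2 0 15 0 12; 0 0 15 0 12; 0 0 0 0 12"
}}

```text
t: 11.5
eef_pos: [553.4, 54.7, 100.0]
tcp_rot: [-3.111, 0.007, 1.26]
ft_force: [0.6, -0.1, -1.5]
opening: 0.179
```

```bash
python3 go.py 553 54.7 75 72.2
```

```text
t 11.5 P [553.38  54.71  99.99] rpy deg [-178.25    0.39   72.22] F [ 0.55 -0.12 -1.53] open 17.04 q6 0.29
delta tool [ 0.05  0.41 24.99] len 25.0 rows 0.49985591334309987
turn (cw+) 0.0003
```

```bash
cat > ov.py <<'E'
from h import *
import sys
tag=sys.argv[1]; s=env.state();P=s['eef_pos'];r=s['tcp_rot']
Rz=lambda a:cv2.Rodrigues(np.array([0,0,a]))[0]
R=Rz(r[2])@cv2.Rodrigues(np.array([0,r[1],0.]))[0]@cv2.Rodrigues(np.array([r[0],0,0.]))[0]
c0=np.array([553.0,54.7,0]);a=np.radians(72.2);JY=np.array([np.cos(a),np.sin(a),0]);JX=np.array([np.sin(a),-np.cos(a),0])
for n in ['side','top']:
    p=eyes.read_camera(n); u,v=proj(p,[*P[:2],60]); x0,y0=int(u-40),int(v-45);f=8
    i=cv2.resize(p['image'][y0:y0+75,x0:x0+90,::-1],None,fx=f,fy=f,interpolation=cv2.INTER_LINEAR)
    i=np.clip(i.astype(float)*1.3,0,255).astype(np.uint8)
    cv2.imwrite(f'pics/{n}{tag}r.png',i); i=i.copy()
    def pl(pts,c): cv2.polylines(i,[np.array([(proj(p,q)-[x0-.5,y0-.5])*f for q in pts]).astype(np.int32)],True,c,1)
    N=P+R@[0,0,1.7]
    for z in(0,8): pl([N+R@[q*17.25,w*10,z] for q,w in((1,1),(-1,1),(-1,-1),(1,-1))],(0,255,0))
    pl([N+R@[8*np.cos(t),8*np.sin(t),43] for t in np.radians(np.arange(0,360,20))],(0,255,0))
    pl([N+R@[13*np.cos(t),13*np.sin(t),-22] for t in np.radians(np.arange(0,360,20))],(255,255,0))
    for x in(-20.65,-11.1,11.1,20.65): pl([c0+x*JX-60*JY+[0,0,53.3],c0+x*JX+60*JY+[0,0,53.3]],(0,0,255))
    cv2.imwrite(f'pics/{n}{tag}o.png',i)
E
python3 ov.py 14
```

```text
(no output)
```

View pics/side14o.png

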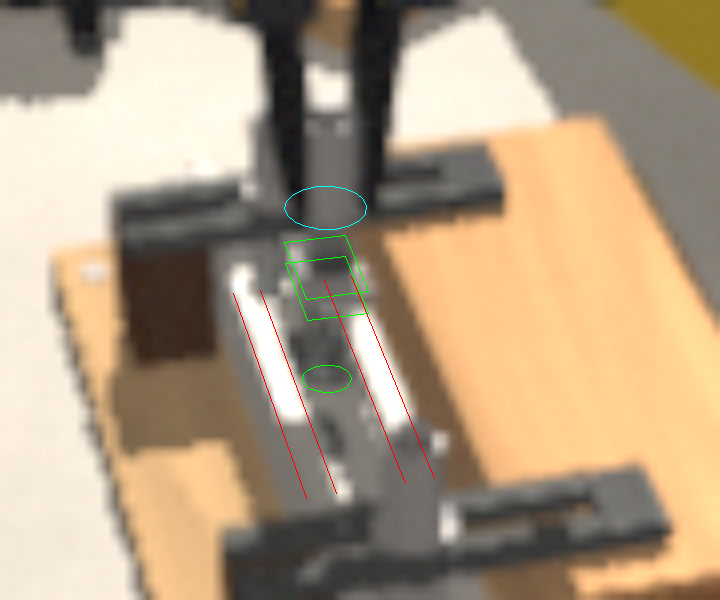

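View pics/side14r.png

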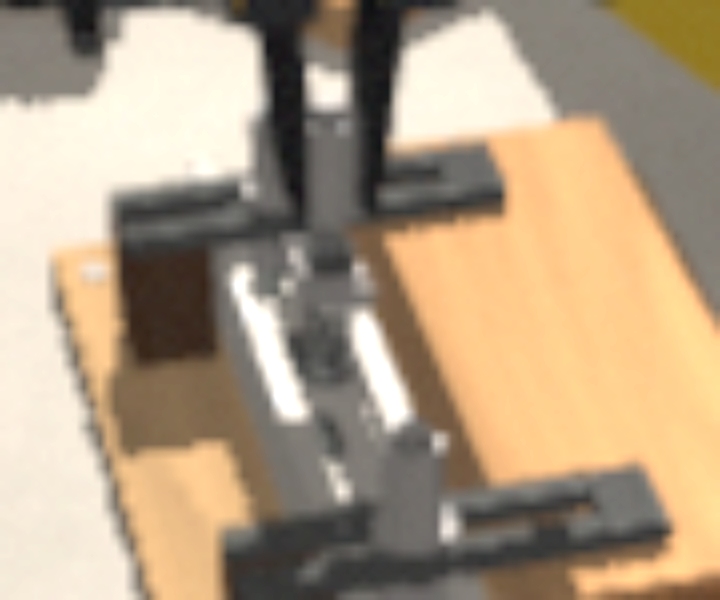

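View pics/top14o.png

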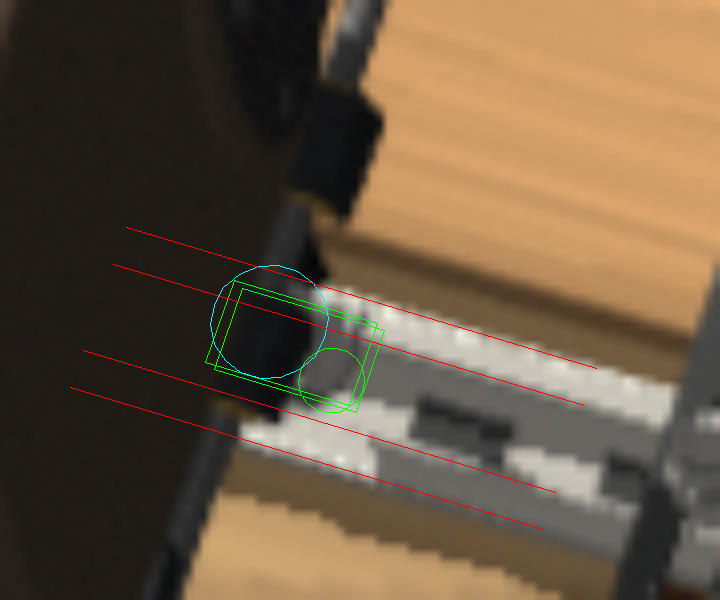

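Request:
{"api": "send_rows", "payload": {
  "plan": "0 0 10 0 12; 0 0.4 10 0 12; 0 0 5 0 12; 0 0 0 0 12"
}}

```text
t: 12.0
eef_pos: [554.6, 54.6, 75.9]
tcp_rot: [-3.116, 0.005, 1.26]
ft_force: [-0.5, -0.8, -1.2]
opening: 0.182
```

```bash
python3 go.py 553 54.7 66 72.2
```

```text
t 12.0 P [554.64  54.61  75.94] rpy deg [-178.51    0.31   72.22] F [-0.53 -0.79 -1.2 ] open 17.33 q6 0.29
delta tool [-0.36 -1.33  9.98] len 10.1 rows 0.20154961471935906
turn (cw+) 0.0003
```

Request:
{"api": "send_rows", "payload": {
  "plan": "-0.4 -1.4 4 0 12; 0 0 4 0 12; 0 0 0 0 12"
}}

```text
t: 12.3
eef_pos: [552.9, 54.7, 67.4]
tcp_rot: [-3.116, 0.005, 1.26]
ft_force: [-0.2, -0.0, -1.3]
opening: 0.182
```

```bash
python3 go.py 553 54.7 60 72.2; python3 ov.py 15;python3 go.py 553 54.7 60 72.2
```

```text
t 12.3 P [552.9   54.7   67.36] rpy deg [-178.51    0.31   72.22] F [-0.23 -0.01 -1.29] open 17.35 q6 0.29
delta tool [0.07 0.29 7.36] len 7.4 rows 0.14729101939423864
turn (cw+) 0.0003
t 12.4 P [553.08  54.71  67.75] rpy deg [-178.53    0.3    72.22] F [ 0.18  0.37 -0.63] open 17.45 q6 0.29
delta tool [0.   0.13 7.75] len 7.8 rows 0.15504319807882824
turn (cw+) 0.0004
```

View pics/side15r.png

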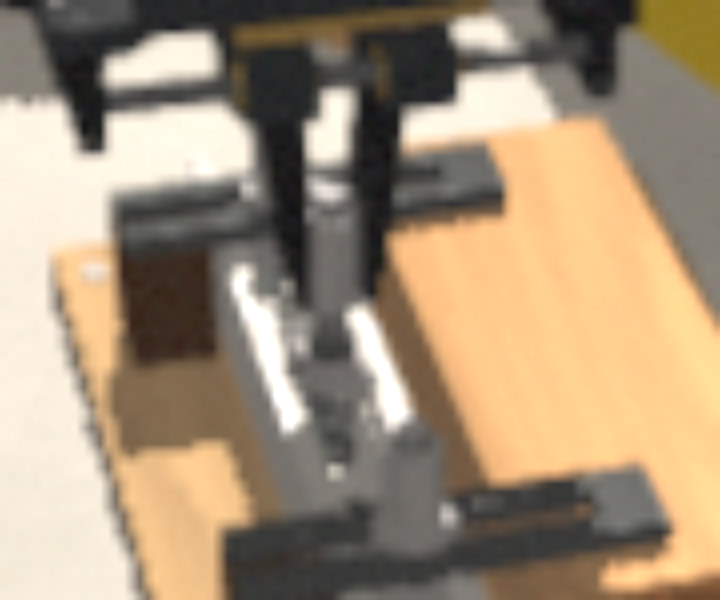

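View pics/side15o.png

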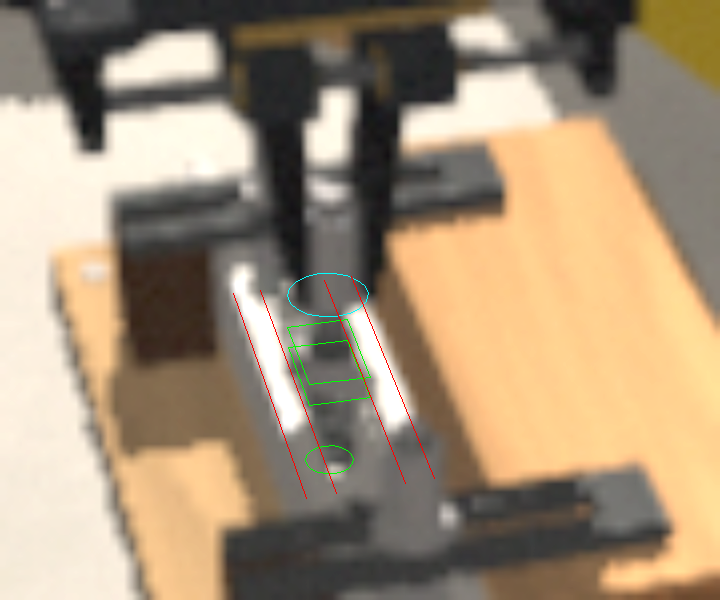

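Request:
{"api": "send_rows", "payload": {
  "plan": "0 0.1 1.5 0 12; 0 0 1.5 0 12; 0 0 1 0 12; 0 0 1 0 12"
}}

```text
t: 12.8
eef_pos: [553.5, 54.7, 63.1]
tcp_rot: [-3.117, 0.005, 1.26]
ft_force: [-0.7, 1.2, 2.7]
opening: 0.178
```

```bash
python3 go.py 553 54.7 60 72.2
```

```text
t 12.8 P [553.48  54.68  63.06] rpy deg [-178.6     0.28   72.21] F [-0.7   1.17  2.65] open 16.95 q6 0.29
delta tool [-0.12 -0.39  3.07] len 3.1 rows 0.0620133810996835
turn (cw+) 0.0003
```

Request:
{"api": "send_rows", "payload": {
  "plan": "0 -0.6 0 0 12; 0 0 0.5 0 12"
}}

```text
t: 13.0
eef_pos: [552.8, 54.9, 62.5]
tcp_rot: [-3.117, 0.005, 1.26]
ft_force: [-1.1, 0.3, -0.7]
opening: 0.183
```

```bash
python3 go.py 553 54.7 60 72.2
```

```text
t 13.0 P [552.76  54.89  62.52] rpy deg [-178.59    0.28   72.22] F [-1.11  0.28 -0.66] open 17.36 q6 0.29
delta tool [-0.09  0.35  2.51] len 2.5 rows 0.050722940053332305
turn (cw+) 0.0003
```

Request:
{"api": "send_rows", "payload": {
  "plan": "0 0 1 0 12; 0 0 0.5 0 12"
}}

```text
t: 13.2
eef_pos: [553.0, 54.9, 61.4]
tcp_rot: [-3.118, 0.005, 1.26]
ft_force: [-0.6, 0.3, 3.3]
opening: 0.185
```

```bash
python3 go.py 553 54.7 60 72.2
```

```text
t 13.2 P [553.04  54.93  61.38] rpy deg [-178.65    0.26   72.21] F [-0.62  0.26  3.27] open 17.61 q6 0.29
delta tool [-0.22  0.06  1.38] len 1.4 rows 0.02798775438253966
turn (cw+) 0.0001
```

Request:
{"api": "send_rows", "payload": {
  "plan": "0 -0.5 0 0 12; 0 0 0 0 12"
}}

```text
t: 13.4
eef_pos: [553.0, 54.9, 61.5]
tcp_rot: [-3.119, 0.004, 1.26]
ft_force: [0.0, -1.0, -1.2]
opening: 0.177
```

```bash
python3 go.py 553 54.7 60 72.2
```

```text
t 13.4 P [552.98  54.91  61.47] rpy deg [-178.7     0.25   72.19] F [ 0.01 -0.95 -1.22] open 16.81 q6 0.29
delta tool [-0.19  0.12  1.47] len 1.5 rows 0.029688607214670416
turn (cw+) -0.0001
```

Request:
{"api": "send_rows", "payload": {
  "plan": "0 0 1 0 12; 0 0 1 0 12; 0 0 0 0 12; 0 0 0 0 12"
}}

```text
t: 13.8
eef_pos: [553.1, 55.0, 59.8]
tcp_rot: [-3.119, 0.004, 1.26]
ft_force: [0.4, -0.4, 2.9]
opening: 0.182
```

```bash
python3 go.py 553 54.7 60 72.2
```

```text
t 13.8 P [553.07  55.03  59.77] rpy deg [-178.73    0.23   72.17] F [ 0.43 -0.45  2.94] open 17.27 q6 0.29
delta tool [-0.33  0.03 -0.23] len 0.4 rows 0.008155327572055086
turn (cw+) -0.0006
```

Request:
{"api": "send_rows", "payload": {
  "plan": "0 0 1 0 12; 0 0 1 0 12; 0 0 0 0 12; 0 0 0 0 12"
}}

```text
t: 14.2
eef_pos: [553.1, 55.2, 58.1]
tcp_rot: [-3.12, 0.004, 1.259]
ft_force: [0.1, 0.1, 2.5]
opening: 0.179
```

```bash
python3 go.py 553 54.7 60 72.2
```

```text
t 14.2 P [553.11  55.22  58.14] rpy deg [-178.75    0.21   72.16] F [0.07 0.15 2.54] open 17.03 q6 0.29
delta tool [-0.54  0.02 -1.86] len 1.9 rows 0.03869016616699992
turn (cw+) -0.0006
```

Request:
{"api": "send_rows", "payload": {
  "plan": "0 0 1.5 0 12; 0 0 1.5 0 12; 0 0 1.5 0 12; 0 0 1.5 0 12; 0 0 0 0 12; 0 0 0 0 12"
}}

```text
t: 14.8
eef_pos: [553.2, 55.4, 53.4]
tcp_rot: [-3.121, 0.003, 1.259]
ft_force: [-0.1, -1.0, 2.5]
opening: 0.18
```

```bash
python3 go.py 553 54.7 60 72.2
```

```text
t 14.8 P [553.17  55.38  53.38] rpy deg [-178.8     0.18   72.16] F [-0.09 -1.02  2.5 ] open 17.07 q6 0.29
delta tool [-0.72 -0.09 -6.62] len 6.7 rows 0.13315326406164746
turn (cw+) -0.0007
```

Request:
{"api": "send_rows", "payload": {
  "plan": "0 0 1.5 0 12; 0 0 1.5 0 12; 0 0 1 0 12; 0 0 0 0 12; 0 0 0 0 12"
}}

```text
t: 15.3
eef_pos: [553.1, 55.4, 50.3]
tcp_rot: [-3.121, 0.003, 1.26]
ft_force: [0.2, 0.3, 3.2]
opening: 0.185
```

```bash
python3 go.py 553 54.7 60 72.2; python3 ov.py 16;python3 go.py 553 54.7 60 72.2
```

```text
t 15.3 P [553.13  55.44  50.31] rpy deg [-178.82    0.18   72.2 ] F [0.19 0.27 3.23] open 17.57 q6 0.29
delta tool [-0.78 -0.09 -9.69] len 9.7 rows 0.19433586497763197
turn (cw+) -0.0
t 15.4 P [553.12  55.45  50.29] rpy deg [-178.82    0.18   72.19] F [-0.21  0.66  4.63] open 17.09 q6 0.29
delta tool [-0.78 -0.09 -9.7 ] len 9.7 rows 0.19469332982600993
turn (cw+) -0.0001
```

View pics/side16r.png

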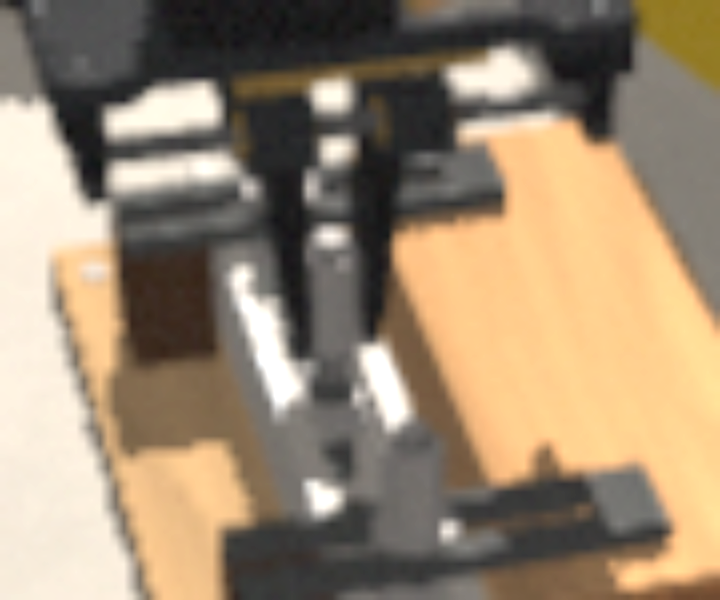

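View pics/side16o.png

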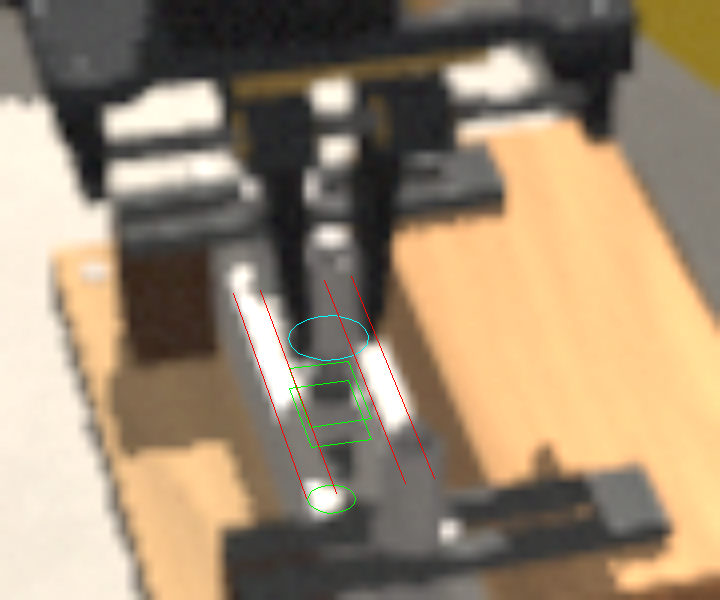

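Request:
{"api": "send_rows", "payload": {
  "plan": "0 0 1.5 0 12; 0 0 1 0 12; 0 0 0 0 12; 0 0 0 0 12"
}}

```text
t: 15.8
eef_pos: [553.0, 55.5, 48.3]
tcp_rot: [-3.121, 0.003, 1.261]
ft_force: [-1.3, 0.4, 5.6]
opening: 0.178
```

Request:
{"api": "send_rows", "payload": {
  "plan": "0 0 1 0 12; 0 0 0 0 12; 0 0 0 0 12"
}}

```text
t: 16.1
eef_pos: [553.0, 55.5, 47.8]
tcp_rot: [-3.121, 0.003, 1.261]
ft_force: [-2.1, -0.2, 5.5]
opening: 0.179
```

Request:
{"api": "send_rows", "payload": {
  "plan": "0 0 1.2 0 12; 0 0 0 0 12; 0 0 0 0 12"
}}

```text
t: 16.4
eef_pos: [553.0, 55.5, 47.2]
tcp_rot: [-3.122, 0.003, 1.262]
ft_force: [-1.9, -0.2, 7.0]
opening: 0.178
```

Request:
{"api": "send_rows", "payload": {
  "plan": "0 0 1.2 0 12; 0 0 0 0 12; 0 0 0 0 12"
}}

```text
t: 16.7
eef_pos: [553.0, 55.6, 46.7]
tcp_rot: [-3.122, 0.003, 1.262]
ft_force: [-1.9, 0.0, 7.5]
opening: 0.178
```

Request:
{"api": "send_rows", "payload": {
  "plan": "0 -0.4 0.3 0.1 12; 0 0 0.3 0.1 12; 0 0 0 0 12"
}}

```text
t: 17.0
eef_pos: [553.3, 55.7, 47.0]
tcp_rot: [-3.125, 0.006, 1.055]
ft_force: [-1.9, -0.7, 8.0]
opening: 0.18
```

```bash
python3 go.py 553 54.7 46.5 -17.8; python3 -c "
from h import *
print(env.state()['moment'].round(2))"
```

```text
t 17.0 P [553.32  55.72  47.03] rpy deg [-179.06    0.36   60.44] F [-1.88 -0.65  8.01] open 17.15 q6 0.49
delta tool [-1.04  0.23  0.53] len 1.2 rows 0.02378162738064879
turn (cw+) 1.3656
[-0.04  0.54 -0.05]
```

Request:
{"api": "send_rows", "payload": {
  "plan": "-0.5 0 0.4 0.13 12; -0.3 0 0.3 0.13 12; 0 0 0.3 0.13 12; 0 0 0 0 12"
}}

```text
t: 17.4
eef_pos: [554.0, 55.3, 47.3]
tcp_rot: [-3.131, 0.01, 0.649]
ft_force: [-1.1, -0.1, 7.8]
opening: 0.18
```

```bash
python3 go.py 553 54.7 46.5 -17.8; python3 -c "
from h import *
print(env.state()['moment'].round(2))"
```

```text
t 17.4 P [554.05  55.26  47.25] rpy deg [-179.39    0.55   37.2 ] F [-1.06 -0.14  7.82] open 17.11 q6 0.9
delta tool [-1.16 -0.18  0.77] len 1.4 rows 0.028075738172526035
turn (cw+) 0.9599
[ 0.01  0.47 -0.06]
```

Request:
{"api": "send_rows", "payload": {
  "plan": "-0.6 0 0.6 0.13 12; -0.4 0 0.6 0.13 12; 0 0 0.5 0.13 12; 0 0 0 0 12"
}}

```text
t: 17.8
eef_pos: [552.6, 55.9, 46.4]
tcp_rot: [-3.134, 0.013, 0.243]
ft_force: [-1.5, 0.5, 5.6]
opening: 0.182
```

```bash
python3 go.py 553 54.7 46.5 -17.8; python3 -c "
from h import *
print(env.state()['moment'].round(2))"
```

```text
t 17.8 P [552.65  55.89  46.44] rpy deg [-179.58    0.76   13.93] F [-1.47  0.49  5.63] open 17.27 q6 1.3
delta tool [ 0.05  1.24 -0.07] len 1.2 rows 0.024928736403662725
turn (cw+) 0.5539
[-0.12  0.47 -0.04]
```

Request:
{"api": "send_rows", "payload": {
  "plan": "0 0 0.4 0.13 12; 0 0 0.4 0.13 12; 0 0 0.4 0.13 12; 0 0 0.4 0.13 12; 0 0 0 0 12"
}}

```text
t: 18.3
eef_pos: [552.3, 57.2, 46.0]
tcp_rot: [-3.141, 0.015, -0.298]
ft_force: [-1.8, 0.3, 7.1]
opening: 0.178
```

```bash
python3 go.py 553 54.7 46.5 -17.8; python3 -c "
from h import *
print(env.state()['moment'].round(2))"; python3 ov.py 17
```

```text
t 18.3 P [552.27  57.21  46.01] rpy deg [-179.97    0.88  -17.08] F [-1.8   0.32  7.09] open 16.96 q6 1.84
delta tool [ 1.43  2.18 -0.52] len 2.7 rows 0.05313235550407345
turn (cw+) 0.0127
[ 0.01  0.53 -0.09]
```

View pics/side17r.png

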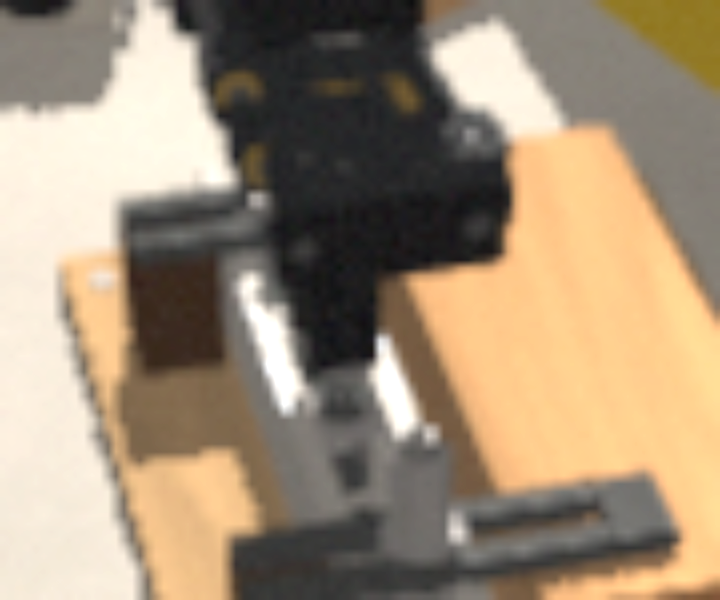

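Request:
{"api": "send_rows", "payload": {
  "plan": "0.5 0 0 0.012 12; 0 0 -1.2 0 12; 0 0 -1.2 0 12; 0 0 -1 0 12; 0 0 0 0 12"
}}

```text
t: 18.9
eef_pos: [552.2, 57.3, 49.9]
tcp_rot: [-3.141, 0.016, -0.305]
ft_force: [-1.3, 0.4, 5.3]
opening: 0.183
```

```bash
python3 go.py 553 54.7 46.5 -17.8; python3 -c "
from h import *
print(env.state()['moment'].round(2))"
```

```text
t 18.9 P [552.18  57.28  49.93] rpy deg [-179.99    0.94  -17.49] F [-1.26  0.42  5.34] open 17.45 q6 1.85
delta tool [1.61 2.22 3.4 ] len 4.4 rows 0.08735297428651544
turn (cw+) 0.0054
[-0.03  0.37 -0.07]
```

Request:
{"api": "send_rows", "payload": {
  "plan": "0 0 -0.8 0 12; 0 0 0 0 12; 0 0 0 0 12"
}}

```text
t: 19.2
eef_pos: [552.1, 57.3, 50.8]
tcp_rot: [-3.141, 0.017, -0.305]
ft_force: [-2.3, -0.5, 4.9]
opening: 0.18
```

Request:
{"api": "send_rows", "payload": {
  "plan": "0 0 -0.8 0 12; 0 0 0 0 12; 0 0 0 0 12"
}}

```text
t: 19.5
eef_pos: [552.1, 57.3, 51.4]
tcp_rot: [-3.142, 0.017, -0.305]
ft_force: [-0.6, -0.1, 5.1]
opening: 0.18
```

Request:
{"api": "send_rows", "payload": {
  "plan": "0 0 -0.8 0 12; 0 0 0 0 12; 0 0 0 0 12"
}}

```text
t: 19.8
eef_pos: [552.1, 57.3, 51.5]
tcp_rot: [3.142, 0.017, -0.305]
ft_force: [-0.5, 1.1, 2.7]
opening: 0.181
```

Request:
{"api": "send_rows", "payload": {
  "plan": "0 0 -0.8 0 12; 0 0 -0.8 0 12; 0 0 -0.8 0 12"
}}

```text
t: 20.1
eef_pos: [551.8, 57.3, 51.8]
tcp_rot: [3.141, 0.019, -0.305]
ft_force: [5.5, 0.5, -16.8]
opening: 0.181
```

Request:
{"api": "send_rows", "payload": {
  "plan": "0 0 -1.2 0 12; 0 0 -1.2 0 12"
}}

```text
t: 20.3
eef_pos: [551.6, 57.3, 51.9]
tcp_rot: [3.141, 0.021, -0.305]
ft_force: [7.9, 1.0, -24.9]
opening: 0.177
```

Request:
{"api": "send_rows", "payload": {
  "plan": "0 0 0.3 0 12"
}}

```text
t: 20.4
eef_pos: [551.9, 57.3, 51.5]
tcp_rot: [3.141, 0.02, -0.306]
ft_force: [1.3, 0.7, 3.2]
opening: 0.179
```

Request:
{"api": "send_rows", "payload": {
  "plan": "0 0 0 0 12"
}}

```text
t: 20.5
eef_pos: [551.9, 57.3, 51.6]
tcp_rot: [3.141, 0.021, -0.306]
ft_force: [1.1, -0.2, -5.9]
opening: 0.179
```

Request:
{"api": "send_rows", "payload": {
  "plan": "0 0 -0.6 0 12; 0 0 -0.6 0 12; 0 0 -0.6 0 12"
}}

```text
t: 20.8
eef_pos: [551.7, 57.3, 51.8]
tcp_rot: [3.141, 0.021, -0.306]
ft_force: [6.0, 0.1, -18.8]
opening: 0.182
```

Request:
{"api": "send_rows", "payload": {
  "plan": "0 0 -0.6 0 12; 0 0 -0.6 0 12"
}}

```text
t: 21.0
eef_pos: [551.7, 57.3, 51.8]
tcp_rot: [3.141, 0.022, -0.306]
ft_force: [5.3, 0.5, -18.4]
opening: 0.181
```

Request:
{"api": "send_rows", "payload": {
  "plan": "0 0 -0.5 0 12; 0 0 -0.5 0 12"
}}

```text
t: 21.2
eef_pos: [551.7, 57.3, 51.8]
tcp_rot: [3.14, 0.022, -0.306]
ft_force: [4.8, 0.7, -18.0]
opening: 0.181
```

Request:
{"api": "send_rows", "payload": {
  "plan": "0 0 -0.5 0 12; 0 0 -0.5 0 12"
}}

```text
t: 21.4
eef_pos: [551.7, 57.3, 51.8]
tcp_rot: [3.14, 0.023, -0.306]
ft_force: [5.1, 0.3, -18.9]
opening: 0.18
```

Request:
{"api": "send_rows", "payload": {
  "plan": "0 0 -0.5 0 12; 0 0 -0.5 0 12"
}}

```text
t: 21.6
eef_pos: [551.6, 57.3, 51.8]
tcp_rot: [3.14, 0.024, -0.306]
ft_force: [5.8, 1.1, -18.3]
opening: 0.178
```

Request:
{"api": "send_rows", "payload": {
  "plan": "0 0 0.2 0 12; 0 0 0 0 12; 0 0 0 0 22; 0 0 0 0 45; 0 0 0 0 45; 0 0 0 0 45"
}}

```text
t: 22.2
eef_pos: [551.8, 57.3, 54.1]
tcp_rot: [3.141, 0.022, -0.306]
ft_force: [-1.0, -0.1, 0.5]
opening: 0.424
```

Request:
{"api": "send_rows", "payload": {
  "plan": "0 0 -5 0 45; 0 0 -20 0 45; 0 0 -40 0 45; 0 0 -50 0 45; 0 0 -30 0 45; 0 0 0 0 45"
}}

```text
t: 22.8
eef_pos: [554.3, 56.4, 206.4]
tcp_rot: [3.14, 0.023, -0.306]
ft_force: [0.2, 0.3, 0.4]
opening: 0.474
```

```bash
python3 go.py 500 -250 220 -17
```

```text
t 22.8 P [554.32  56.36 206.39] rpy deg [179.91   1.33 -17.52] F [0.15 0.33 0.35] open 45.11 q6 1.85
delta tool [ 40.12 308.52 -14.07] len 311.4 rows 6.228652183723827
turn (cw+) -0.0091
```

Move aside so that the top camera can see.

Request:
{"api": "send_rows", "payload": {
  "plan": "6 45 0 0 45; 6 45 0 0 45; 6 45 0 0 45; 6 45 0 0 45; 6 45 0 0 45; 0 0 0 0 45; 0 0 0 0 45"
}}

```text
t: 23.5
eef_pos: [512.2, -173.9, 204.0]
tcp_rot: [3.141, 0.025, -0.303]
ft_force: [-0.4, 0.7, 0.2]
opening: 0.472
```

```bash
cat > fin.py <<'E'
from h import *
c0=np.array([553.0,54.7,0]);a=np.radians(72.2);JY=np.array([np.cos(a),np.sin(a),0]);JX=np.array([np.sin(a),-np.cos(a),0])
NN=np.array([552.6,56.8,49.8])
print(env.state()['eef_pos'])
for n in ['side','top']:
    p=eyes.read_camera(n); u,v=proj(p,[553,55,60]); x0,y0=int(u-45),int(v-40);f=8
    i=cv2.resize(p['image'][y0:y0+75,x0:x0+90,::-1],None,fx=f,fy=f,interpolation=cv2.INTER_LINEAR)
    i=np.clip(i.astype(float)*1.3,0,255).astype(np.uint8); cv2.imwrite(f'pics/{n}Fr.png',i); i=i.copy()
    def pl(pts,c): cv2.polylines(i,[np.array([(proj(p,q)-[x0-.5,y0-.5])*f for q in pts]).astype(np.int32)],True,c,1)
    N=NN; pl([N+q*17.25*JX+w*10*JY for q,w in((1,1),(-1,1),(-1,-1),(1,-1))],(0,255,0))
    for z,r in((60,5),(22,13)): pl([N+r*np.cos(t)*JX+r*np.sin(t)*JY+[0,0,z] for t in np.radians(np.arange(0,360,20))],(0,255,0))
    for x in(-20.65,-11.1,11.1,20.65): pl([c0+x*JX-60*JY+[0,0,53.3],c0+x*JX+60*JY+[0,0,53.3]],(0,0,255))
    cv2.imwrite(f'pics/{n}Fo.png',i)
    for t in('strap','platestud','knobscrew'): print(n,t,[(r['bbox'],round(r['confidence'],2)) for r in boxes_of(t,p)][:1])
E
python3 fin.py
```

```text
[ 512.16079387 -173.87541347  204.03251118]
side strap [([150.6, 188.4, 60.3, 16.4], 0.94)]
side platestud [([295.4, 243.6, 20.7, 23.0], 0.74)]
side knobscrew [([322.1, 231.3, 22.6, 25.0], 0.63)]
top strap [([93.7, 83.6, 116.1, 93.8], 0.75)]
top platestud []
top knobscrew [([74.6, 75.6, 133.2, 130.9], 0.42)]
```

View pics/topFo.png

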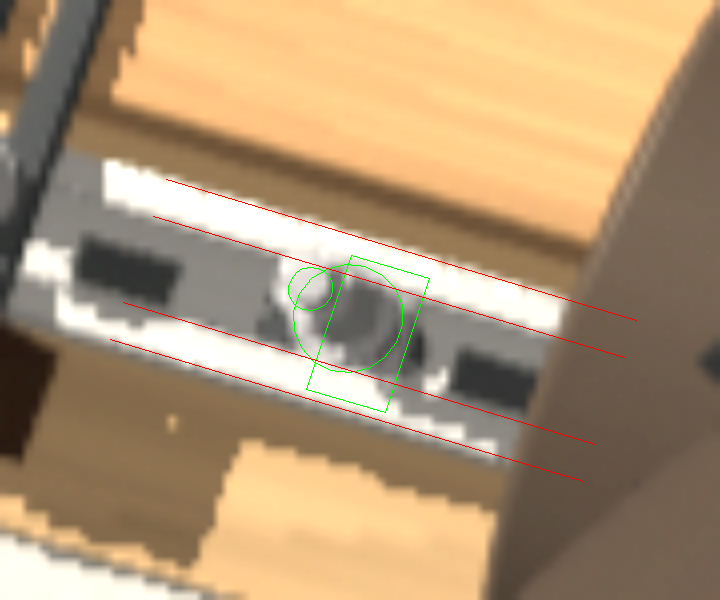

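View pics/sideFo.png

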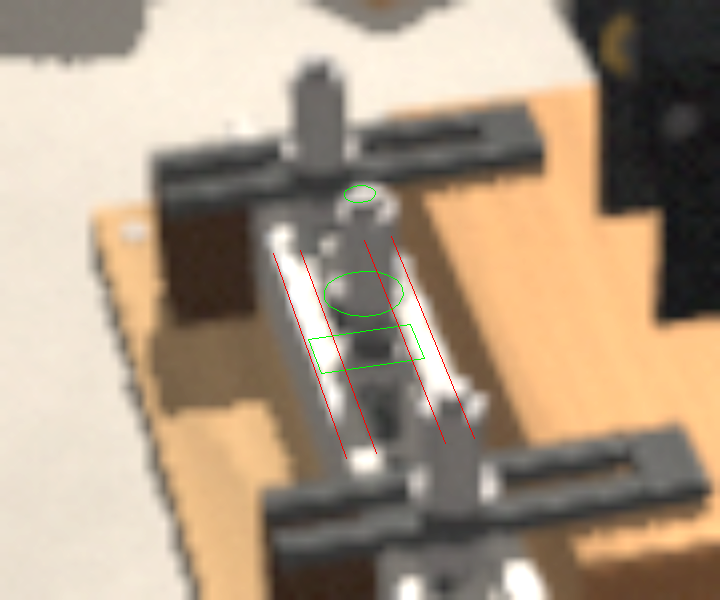

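View pics/sideFr.png

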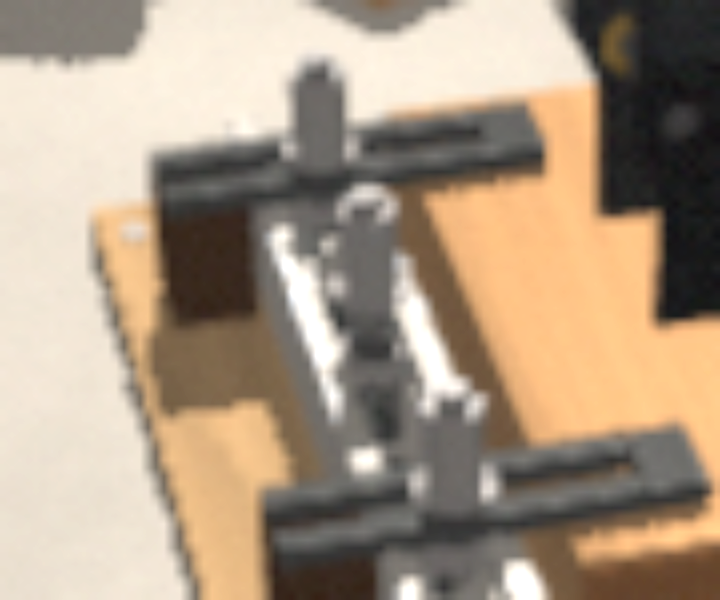

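```bash
python3 -c "
from h import *
print(env.state()['t'],job_done())"
```

```text
the job is handed in; nothing more can be done
23.9 None
```

The channel nut is caught across the strut channel, about 2 mm from midway between the two hold-downs, and released with its stud upright. I handed the job in at 23.9 s; no verdict was reported.

- **Fitting:** I fed the nut in lengthwise and pushed it down to about 8.7 N on the spring. I then turned it a quarter turn clockwise, with almost no resisting moment, and let the spring lift it. It stopped at an origin height of about 49.8 mm, inside the 48.4 to 52.5 mm window.
- **Tug:** I held about 17 N steadily from 20.8 to 21.6 s. An earlier pull at 20.3 s read about 24 N at the wrist, close to the 25 N limit. I backed off at once; the estimated total load on the channel was about 35 N, against the 45 N limit.
- **Last look:** Both cameras show the stud standing between the lips with the plate hidden beneath them. The lean is about 0.03 rad. The arm is well clear, and the side camera finds the loose strap, the plate stud and the knob screw where they started to within a few pixels.

Some checks disagreed or could not be confirmed:
- **Fingertip height:** In the side view the fingertips at first looked about 30 mm higher than the reported tool position. I regripped twice and used the nut's known height on the rack as the height reference, which later agreed with the camera.
- **Nut angle at the end:** I took this from the measured tool angle (-17.5° against an estimated -17.8° for the jig), because the plate itself is hidden.
- **Top camera at the end:** The arm blocked its view of the rack, so its final detections of the other parts were missing or wrong.

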